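Open the combination-locked component safe

TASK

Open the small grey component safe on the repair bench. Reading its dial like a clock face as seen from the drawer side, turn the dial clockwise to 3 o'clock, then turn it slowly back anticlockwise until you feel the worn lock catch and hold the dial, somewhere between 11 and 9 o'clock; do not force the dial beyond that or wrench at a locked drawer. Then pull the drawer gently by its handle to clearly more than half open and let go, leaving the tin, the sponge block and the jar beside the safe where they are.

Things in the scene. Friction and masses are not known exactly. Their poses are not given: they have to be found in the camera images.
- safe: Grey steel component safe fixed to the bench: 220 mm deep (its x), 200 wide (its y), 130 high. Origin at the centre of its underside; x points from the drawer front (at x = -110 mm) to the back, y to the left seen from the drawer side, z up. On its top is a black dial face, radius 50 mm, with twelve white ticks like a clock. The dial axis is vertical at x = -20 mm, y = 0.
- twelve_mark (a point): The double tick at 12 o'clock on the dial face, on the far (+x) side of the dial axis and 43 mm from it; 3 o'clock is on the safe's -y side, 9 o'clock on its +y side. If the dial is ever taken far past 3 o'clock, turn it fully anticlockwise to its stop and begin again.
- dial (a joint): Dial angle in rad, growing clockwise seen from above; 0 = 12 o'clock, 1.571 = 3 o'clock, -1.047 = 10 o'clock; stops at -2.4 and 2.1, starts in -0.4 to 0.55. Drag 0.1 N m. Clockwise travel carries a hidden wheel, to be left within 0.2 rad of 3 o'clock. Turned back, the lock first draws the dial on a little (0.2 rad before), then holds it, springy at 10 N m/rad, from a hidden place between -0.7 and -1.5.
- dial_top (a point): Centre of the top of the dial's round fluted black knob, on the axis, 169 mm above the bench. The knob is 44 mm across and 33 mm tall, and may be gripped at any angle; under it a flat steel skirt, 68 mm across, its upper face 6 mm above the safe's top, bears the white pointer line that shows the dial's angle.
- lock_slide: Sprung lock slide: a 10 mm steel tab in a black window left of the dial, flush with the safe's top. Origin at safe x = -20, y = 70, z = 130 mm when locked, y = 62.5 mm (nearer the dial) once the lock has caught and the drawer is free; axes as the safe's. More than 25 N on it, from twisting the caught dial (over 0.65 N m) or pulling the locked drawer, spoils the lock.
- drawer (a joint): How far the drawer is out, in m: 0 closed, 0.12 fully out; it slides towards the safe's -x. Free, it takes about 2 N to pull; locked, it gives only about 1.5 mm.
- drawer_handle (a point): Middle of the drawer's steel bar handle: a bar 110 mm long along the safe's y, about 10 mm thick, 35 mm in front of the drawer's face and 95 mm above the bench (35 mm below the safe's top). It moves with the drawer.
- tip_tin: Low round steel tin, 66 mm across, 22 mm high, loose, left of the safe. Origin at the centre of its underside.
- sponge_block: Loose cleaning block 75 x 55 x 22 mm, right of the safe. Origin at the centre of its underside.
- flux_jar: Loose jar, 44 mm across, 60 mm high, left of the safe near its back. Origin at the centre of its underside.

How it is judged:
On the way, in this order (a step that is already met when the one before it is completed fails the run):
1. the dial has been turned clockwise to 3 o'clock (value of joint dial above 1.3 rad), for 0.1 s.
2. the lock has caught: the lock slide has dropped in towards the dial (y of lock_slide in the frame of safe below 0.0655 m), for 0.2 s.
At the end, for the whole second after the job is handed in: The drawer stands more than 60 mm (half its travel) open and at rest, with the lock slide still withdrawn at least 4.5 mm towards the dial (value of joint drawer above 0.06 m and velocity of joint drawer between -0.01 and 0.01 m/s and y of lock_slide in the frame of safe below 0.0655 m); the robot touches nothing.
It fails at once if the lock is forced: over 25 N on the lock slide, from wrenching the caught dial or pulling the locked drawer (contact force between lock_slide and anything else above 25 N).
It fails at once if the tin beside the safe is shifted more than 20 mm (distance of tip_tin from where it was at the start of the episode above 0.02 m).
It fails at once if the sponge block beside the safe is shifted more than 20 mm (distance of sponge_block from where it was at the start of the episode above 0.02 m).
It fails at once if the jar beside the safe is shifted more than 20 mm (distance of flux_jar from where it was at the start of the episode above 0.02 m).
It also fails if it takes over 72 s, if anything falls off the work surface, if the arm or the gripper's body presses on something with over 40 N, if the wrist force passes 120 N, or if a joint passes its speed limit or range.

ROBOT

A 6-joint arm with a two-finger parallel gripper is mounted at the origin on the work surface. World frame = base frame: x ahead of the robot, y to its left, z up, the work surface at z = 0. Lengths are in m, angles in rad, forces in N, time in s.
With the tool pointing down it reaches from about 0.35 to 0.85 m from the base axis. Payload 8.1 kg.
Tool frame: the origin (TCP) lies between the finger pads; the fingertips stand 14 mm ahead of it and the grasp point (between the pads) lies 5 mm behind it; z points along the fingers, y is the line along which they close (so a half turn about z gives the same grasp; the last joint's range is limited). The gripper opens to 93 mm and grips with 3 to 60 N. Pads are 15 mm wide; open, the fingers measure 128 mm over their backs; the gripper's body (75 mm by 188 mm) begins 65 mm behind the grasp point.
Start: joints at [-1.435, 0.13, 1.488, -0, 1.523, -0.085], TCP at [0.131, -0.585, 0.233] pointing down, gripper open.
Joint ranges: [-2.96, 2.96], [-0.89, 2.26], [0.02, 2.5], [-1.34, 4.48], [0, 2.73], [-2.66, 2.66]. Speed limits (rad/s): [2.39, 2.39, 2.79, 3.14, 3.14, 3.14].

INTERFACE

Orientations are given as a rotation vector (axis times angle).
In Python, from plant import robot gives the robot as it stands.
- The arm moves only by the tool arm_command, never from a script. Its argument "targets" is a list of rows, each an object of numbers: "x", "y", "z": the shift along the world's x, y, z in units of 500 mm (1.0 is 500 mm); "rx", "ry", "rz": the turn, a rotation vector about the world's x, y, z in units of 2 rad (1.0 is 2 rad); "claw": the closure in counts, from 0 (fully open) to 255 (shut). In form: [{"x": .., "y": .., "z": .., "rx": .., "ry": .., "rz": .., "claw": ..}, ...]. A call has 1 to 10 rows; each row is the pose to reach, as a shift and turn from the pose commanded when the call began; what a row does not reach only later rows make up. A row lasts 1/12 s, in which the tool goes at most 41.7 mm and 7.16 degrees, less where a joint would pass 70% of its speed; a pose out of reach is approached as far as the arm can. A call with a number of a shift or a turn outside -1 to 1 is refused whole. A call with a gripper value outside its range is refused whole. The fingers move at their own pace and stop on an object; "squeeze" is the grip in N (left out, the last holds). Time passes only in rows, so rows that repeat a pose let the fingers close. It gives the time, the measured TCP pose, the force, the opening and the grip force at its end, in the units of the state.
- robot.read_state(): the state, without advancing time (a new reading comes with each control period).
- robot.read_camera(name): name is "side" or "top" or "wrist"; returns (picture, depth): 480x640x3 uint8, red, green, blue; 480x640 float32, m along the optical axis (not along the pixel's ray), 0 where there is no reading.
- robot.get_calibration(name): a dict with "intrinsics" (3x3 intrinsics, pixels), "origin" and "orientation" of the camera in the world. Camera axes: x right, y up, looking along -z (the intrinsics and any distortion apply to the point x, -y, -z); pixel columns grow to the right and rows downward; lengths in m; the calibration is good to about 2 mm. A picture is of the moment at which its call begins: read the wrist's pose just before it. get_calibration takes no time and is no camera call; for the wrist camera it gives the pose at the moment of the call.
- robot.close_job(): hands the job in; it is judged then, once.
The state is a dict: "t": time; "q": joint angles; "dq": joint speeds; "joint_torque": joint torques, N m; "tool_pos": TCP position; "orientation": TCP orientation; "force": force on the tool from outside, world axes, zero at the start; "wrist_torque": the same for the moment, N m; "opening": finger opening in m; "gripper_force": force on a finger pad.
Only numpy, scipy, OpenCV 4.12 (cv2) and the standard library are available. Lean on these libraries where they do the work, as an engineer would, in place of code of your own. Each camera call takes 0.05 s, during which the arm holds its last target. There are 200 camera calls.

## Working session

There is one attempt and no reset: what is moved stays moved. The work goes in short steps, Python scripts to look and compute and a tool call to move; the robot and the scene stay as the last step left them, time stands still between calls to the robot, and variables do not carry over. Pictures are saved under pics/ and viewed, at most 13 in all, crops included, and the job is handed in when it is done.

Besides the shell and the picture viewer there is one more tool, called after "Call:" as a command line: name --argument value ..., lists and objects as JSON in quotes. arm_command: Moves the arm, as the interface text tells. Shifts and turns lie within -1 to 1; 1 stands for 500 mm of shift or 2 rad of turn. Its arguments: {"type":"object","properties":{"targets":{"type":"array","items":{"type":"object","properties":{"x":{"type":"number","minimum":-1,"maximum":1},"y":{"type":"number","minimum":-1,"maximum":1},"z":{"type":"number","minimum":-1,"maximum":1},"rx":{"type":"number","minimum":-1,"maximum":1},"ry":{"type":"number","minimum":-1,"maximum":1},"rz":{"type":"number","minimum":-1,"maximum":1},"claw":{"type":"number"}}}},"squeeze":{"type":"number"}},"required":["targets"]}

```bash
mkdir -p pics; ls; python3 - <<'E'
from plant import robot
import cv2
s=robot.read_state();print(s)
for n in("top","side"):
    p,d=robot.read_camera(n);c=robot.get_calibration(n);print(n,c)
    cv2.imwrite(f"pics/{n}0.png",p[:,:,::-1])
E
```

```text
pics
{'t': 0.0, 'q': array([-1.43540493e+00,  1.31156998e-01,  1.48930256e+00,  1.22883213e-05,
        1.52299561e+00, -8.54359353e-02]), 'dq': array([-2.65084353e-03, -4.06283054e-05,  8.44511458e-04,  8.49744437e-04,
       -1.32667819e-03, -2.00998131e-04]), 'joint_torque': array([ 8.24719300e-04, -5.59842324e+01, -4.91756845e+01,  7.67571037e-02,
        3.59640957e-02, -1.92009088e-04]), 'tool_pos': array([ 0.13135211, -0.5848769 ,  0.23157714]), 'orientation': array([-3.12061145e+00, -3.45964255e-01,  5.37625864e-05]), 'force': array([-0.89511895,  0.19987499,  0.61065394]), 'wrist_torque': array([-0.04062155,  0.02098617, -0.02321055]), 'gripper_force': 0.0, 'opening': 0.09279651144063707}
top {'intrinsics': array([[478.23041907,   0.        , 307.89819838],
       [  0.        , 478.23041907, 245.18073571],
       [  0.        ,   0.        ,   1.        ]]), 'origin': array([0.62298528, 0.03764871, 0.87890125]), 'orientation': array([ 0.05920912, -0.02056461, -1.58250449])}
side {'intrinsics': array([[444.06749419,   0.        , 319.56128738],
       [  0.        , 444.06749419, 240.02594407],
       [  0.        ,   0.        ,   1.        ]]), 'origin': array([ 0.44029917, -0.49903314,  0.59593829]), 'orientation': array([ 0.88690117, -0.16016252, -0.33746784])}
```

View pics/top0.png

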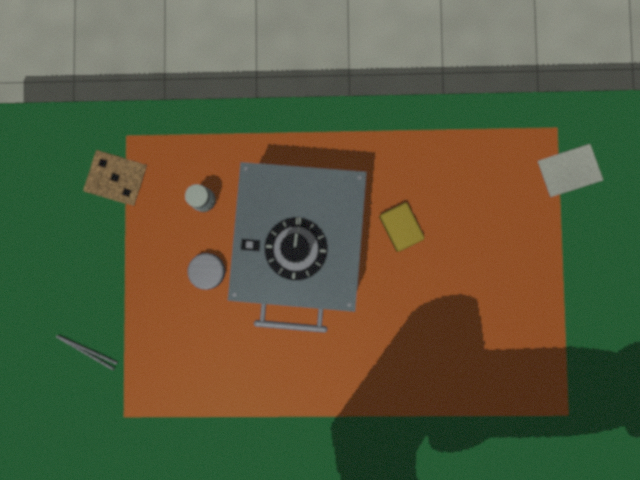

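View pics/side0.png

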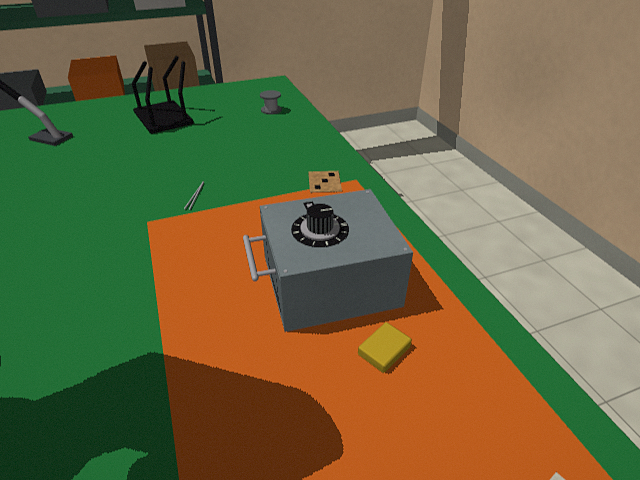

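The top view shows the safe with corners near (243,164), (366,172), (354,311) and (229,301). The dial is at (296,248), the handle runs (257,324)-(326,329), the jar is at (199,197), the tin at (206,271) and the sponge at (402,226). The side view agrees. Next I'll measure these.

```bash
cat > h.py <<'E'
from plant import robot
import numpy as np, cv2
from scipy.spatial.transform import Rotation as R
def ray(n,px,z,c=None):
    c=c or robot.get_calibration(n); px=np.atleast_2d(px).astype(float)
    v=np.c_[px,np.ones(len(px))]@np.linalg.inv(c["intrinsics"]).T
    w=R.from_rotvec(c["orientation"]).apply(v*[1,-1,-1]); o=c["origin"]
    return o+w*((z-o[2])/w[:,2])[:,None]
def proj(n,P,c=None):
    c=c or robot.get_calibration(n)
    p=R.from_rotvec(c["orientation"]).inv().apply(np.atleast_2d(P)-c["origin"])*[1,-1,-1]
    p=p@c["intrinsics"].T; return p[:,:2]/p[:,2:]
E
python3 - <<'E'
from h import *
p=cv2.imread("pics/top0.png"); hsv=cv2.cvtColor(p,cv2.COLOR_BGR2HSV)
# safe: grey-blue, depth-free mask
m=((hsv[...,1]<90)&(hsv[...,2]>70)).astype(np.uint8); m[:120]=0
m=cv2.morphologyEx(m,cv2.MORPH_OPEN,np.ones((9,9)))
cs=cv2.findContours(m,0,2)[0]
for k in cs:
    a=cv2.contourArea(k)
    if a>200:
        r=cv2.minAreaRect(k); print("blob",a,np.round(r[0]),np.round(r[1]),r[2])
        if a>8000:
            b=ray("top",cv2.boxPoints(r),.13);print(b.round(4),b.mean(0).round(4));print(np.linalg.norm(np.diff(b,axis=0),axis=1))
# dial face: dark ring
d=(p.max(2)<60).astype(np.uint8); d[:, :255]=0;d[:, 340:]=0;d[:205]=0;d[290:]=0
k=max(cv2.findContours(d,0,2)[0],key=cv2.contourArea); k=cv2.convexHull(k)
e=cv2.fitEllipse(k);print("dial",e,ray("top",[e[0]],.13).round(4))
h=ray("top",[(257,324),(326,329)],.095);print("handle",h.round(4),np.linalg.norm(h[0]-h[1]))
y=cv2.resize(p[150:340,220:380],None,fx=3.1,fy=3.1,interpolation=cv2.INTER_CUBIC)
cv2.imwrite("pics/c0.png",y)
for n,px,z in(("jar",(199,197),.06),("tin",(206,271),.022),("sp",(402,226),.022)):print(n,ray("top",[px],z).round(3))
E
```

```text
blob 980.5 [205. 270.] [35. 34.] 90.0
blob 449.5 [196. 198.] [25. 21.] 90.0
blob 14010.0 [297. 236.] [128. 141.] 4.763641834259033
[[ 0.5758  0.183   0.13  ]
 [ 0.7973  0.1637  0.13  ]
 [ 0.7769 -0.0384  0.13  ]
 [ 0.5574 -0.0164  0.13  ]] [0.6768 0.073  0.13  ]
[0.22232771 0.20310623 0.22059326]
blob 2136.5 [570. 170.] [41. 57.] 71.56504821777344
dial ((295.00299072265625, 246.84152221679688), (28.733850479125977, 28.8404541015625), 163.3583526611328) [[0.6588 0.0761 0.13  ]]
handle [[0.5351 0.1413 0.095 ]
 [0.5261 0.0288 0.095 ]] 0.11282251875709381
jar [[0.751 0.245 0.06 ]]
tin [[0.622 0.242 0.022]]
sp [[ 0.699 -0.11   0.022]]
```

View pics/c0.png

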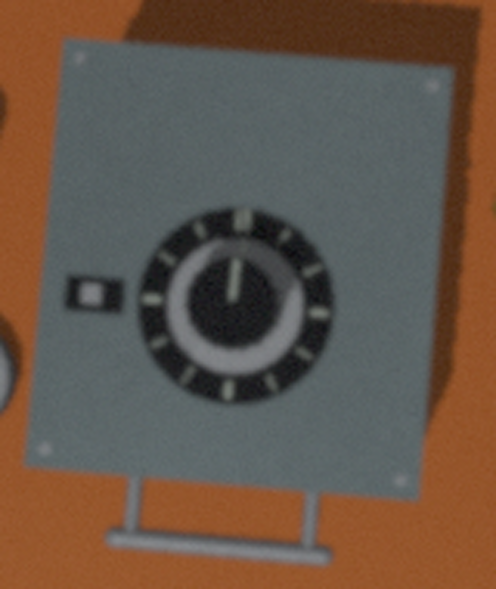

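Safe centre is about (0.677, 0.073), yaw about -0.09, and the measured size of 222x203 mm matches. The dial axis is about (0.6565, 0.0745). The crop shows the pointer line (234,300)->(237,258) aimed at the double tick (243,220), so the dial starts near 0 rad. The slide is at (91,293). Now moving above the dial.

Call:
arm_command --targets '[{"x": 0.52, "y": 0.66, "z": 0.06, "rz": 0.365, "claw": 0}, {"x": 0.52, "y": 0.66, "z": 0.06, "rz": 0.365, "claw": 0}, {"x": 0.52, "y": 0.66, "z": 0.06, "rz": 0.365, "claw": 0}, {"x": 0.52, "y": 0.66, "z": 0.06, "rz": 0.365, "claw": 0}, {"x": 0.52, "y": 0.66, "z": 0.06, "rz": 0.365, "claw": 0}, {"x": 0.52, "y": 0.66, "z": 0.06, "rz": 0.365, "claw": 0}, {"x": 0.52, "y": 0.66, "z": 0.06, "rz": 0.365, "claw": 0}, {"x": 0.52, "y": 0.66, "z": 0.06, "rz": 0.365, "claw": 0}, {"x": 0.52, "y": 0.66, "z": 0.06, "rz": 0.365, "claw": 0}, {"x": 0.52, "y": 0.66, "z": 0.06, "rz": 0.365, "claw": 0}]' --squeeze 20

```text
schema error: expected keys x, y, z, rx, ry, rz, claw
```

Call:
arm_command --targets '[{"x": 0.53, "y": 0.66, "z": 0, "rz": 0.365, "claw": 0}, {"x": 0.53, "y": 0.66, "z": 0, "rz": 0.365, "claw": 0}, {"x": 0.53, "y": 0.66, "z": 0, "rz": 0.365, "claw": 0}, {"x": 0.53, "y": 0.66, "z": 0, "rz": 0.365, "claw": 0}, {"x": 0.53, "y": 0.66, "z": 0, "rz": 0.365, "claw": 0}, {"x": 0.53, "y": 0.66, "z": 0, "rz": 0.365, "claw": 0}, {"x": 0.53, "y": 0.66, "z": 0, "rz": 0.365, "claw": 0}, {"x": 0.53, "y": 0.66, "z": 0, "rz": 0.365, "claw": 0}, {"x": 0.53, "y": 0.66, "z": 0, "rz": 0.365, "claw": 0}, {"x": 0.53, "y": 0.66, "z": 0, "rz": 0.365, "claw": 0}]'

```text
schema error: expected keys x, y, z, rx, ry, rz, claw
```

```bash
python3 - <<'E'
from h import *
s=robot.read_state();print({k:np.round(s[k],4) for k in("t","q","tool_pos","orientation","force","wrist_torque")})
c=robot.get_calibration("wrist");p,d=robot.read_camera("wrist")
cv2.imwrite("pics/w1.png",p[:,:,::-1]);print(c["origin"],c["orientation"]); np.savez("w1.npz",d=d,**c)
print(proj("wrist",[(.6565,.0745,.169)],c))
E
```

```text
{'t': np.float64(0.1), 'q': array([-1.4354,  0.1311,  1.4892,  0.    ,  1.523 , -0.0854]), 'tool_pos': array([ 0.1314, -0.5849,  0.2317]), 'orientation': array([-3.1208, -0.3459,  0.    ]), 'force': array([ 0.1348,  0.5726, -0.3975]), 'wrist_torque': array([-0.0192, -0.032 , -0.0413])}
[ 0.21270678 -0.56637885  0.38448756] [-0.25289828  0.20488264 -1.33874286]
[[-5578.05642982 -6602.40025278]]
```

View pics/w1.png

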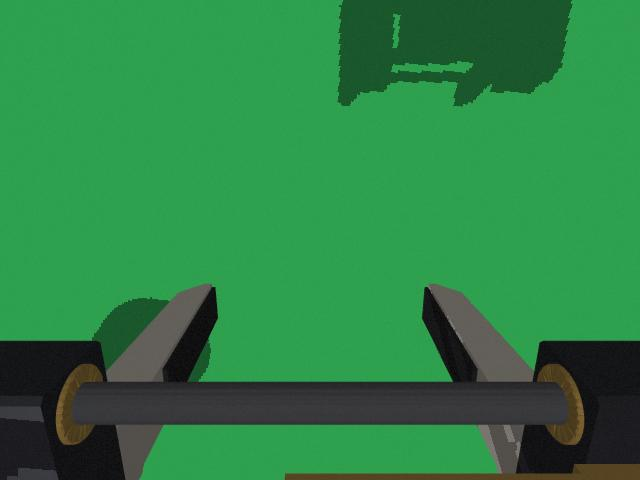

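The moves were refused because every key is required, so the arm hasn't moved. The picture shows only the open fingers over the green bench. Sending them again with all keys.

Call:
arm_command --targets '[{"x": 0.52, "y": 0.66, "z": 0.06, "rx": 0, "ry": 0, "rz": 0.365, "claw": 0}, {"x": 0.52, "y": 0.66, "z": 0.06, "rx": 0, "ry": 0, "rz": 0.365, "claw": 0}, {"x": 0.52, "y": 0.66, "z": 0.06, "rx": 0, "ry": 0, "rz": 0.365, "claw": 0}, {"x": 0.52, "y": 0.66, "z": 0.06, "rx": 0, "ry": 0, "rz": 0.365, "claw": 0}, {"x": 0.52, "y": 0.66, "z": 0.06, "rx": 0, "ry": 0, "rz": 0.365, "claw": 0}, {"x": 0.52, "y": 0.66, "z": 0.06, "rx": 0, "ry": 0, "rz": 0.365, "claw": 0}, {"x": 0.52, "y": 0.66, "z": 0.06, "rx": 0, "ry": 0, "rz": 0.365, "claw": 0}, {"x": 0.52, "y": 0.66, "z": 0.06, "rx": 0, "ry": 0, "rz": 0.365, "claw": 0}, {"x": 0.52, "y": 0.66, "z": 0.06, "rx": 0, "ry": 0, "rz": 0.365, "claw": 0}, {"x": 0.52, "y": 0.66, "z": 0.06, "rx": 0, "ry": 0, "rz": 0.365, "claw": 0}]' --squeeze 20

```text
t: 0.98
tool_pos: [0.3893, -0.2571, 0.2624]
orientation: [2.793, 1.438, 0.0]
force: [0.1, -0.8, 0.1]
opening: 0.0931
gripper_force: 0.0
```

Call:
arm_command --targets '[{"x": 0.53, "y": 0.66, "z": 0, "rx": 0, "ry": 0, "rz": 0.365, "claw": 0}, {"x": 0.53, "y": 0.66, "z": 0, "rx": 0, "ry": 0, "rz": 0.365, "claw": 0}, {"x": 0.53, "y": 0.66, "z": 0, "rx": 0, "ry": 0, "rz": 0.365, "claw": 0}, {"x": 0.53, "y": 0.66, "z": 0, "rx": 0, "ry": 0, "rz": 0.365, "claw": 0}, {"x": 0.53, "y": 0.66, "z": 0, "rx": 0, "ry": 0, "rz": 0.365, "claw": 0}, {"x": 0.53, "y": 0.66, "z": 0, "rx": 0, "ry": 0, "rz": 0.365, "claw": 0}, {"x": 0.53, "y": 0.66, "z": 0, "rx": 0, "ry": 0, "rz": 0.365, "claw": 0}, {"x": 0.53, "y": 0.66, "z": 0, "rx": 0, "ry": 0, "rz": 0.365, "claw": 0}, {"x": 0.53, "y": 0.66, "z": 0, "rx": 0, "ry": 0, "rz": 0.365, "claw": 0}, {"x": 0.53, "y": 0.66, "z": 0, "rx": 0, "ry": 0, "rz": 0.365, "claw": 0}]'

```text
t: 1.82
tool_pos: [0.6503, 0.0679, 0.2618]
orientation: [-2.096, -2.34, 0.001]
force: [-0.1, -0.8, 0.6]
opening: 0.0929
gripper_force: 0.0
```

```bash
python3 - <<'E'
from h import *
s=robot.read_state();print({k:np.round(s[k],4) for k in("t","q","tool_pos","orientation","force","wrist_torque")})
c=robot.get_calibration("wrist");p,d=robot.read_camera("wrist")
cv2.imwrite("pics/w1.png",p[:,:,::-1]);print(c["origin"],c["orientation"]); np.savez("w1.npz",d=d,**c)
print(proj("wrist",[(.6565,.0745,.169)],c))
E
```

```text
{'t': np.float64(1.8167), 'q': array([ 2.5700e-02,  2.6690e-01,  1.2809e+00, -1.0000e-04,  1.5943e+00,
       -8.4500e-02]), 'tool_pos': array([0.6503, 0.0679, 0.2618]), 'orientation': array([-2.0955e+00, -2.3402e+00,  7.0000e-04]), 'force': array([-0.0633, -0.7574,  0.6054]), 'wrist_torque': array([-0.1102, -0.0967, -0.0299])}
[0.64131701 0.15124471 0.41457711] [-0.3015151  -0.016466    0.10949507]
[[330.0910529  237.78897178]]
```

View pics/w1.png

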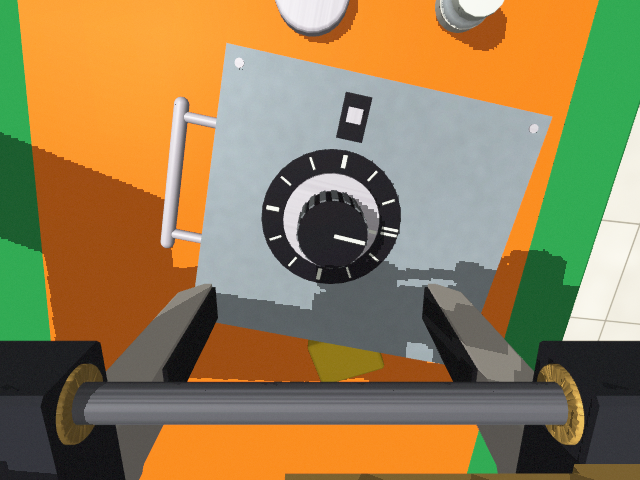

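The wrist view shows the knob top centred near (333,237) and the pointer line running (334,235)->(364,242). The face centre is near (331,216), the double tick at (389,233) and the slide at (355,116).

```bash
python3 - <<'E'
from h import *
c=robot.get_calibration("wrist");p=cv2.imread("pics/w1.png")
d=(p.max(2)<75).astype(np.uint8); d[:148]=0;d[286:]=0;d[:,:258]=0;d[:,404:]=0
k=cv2.convexHull(max(cv2.findContours(d,0,2)[0],key=cv2.contourArea));e=cv2.fitEllipse(k);print(e)
f=ray("wrist",[e[0]],.13,c)[0];print("face",f)
a=lambda P,Q:np.arctan2(*(Q-P)[[1,0]])
t=ray("wrist",[(389,233)],.13,c)[0];print("tick",t,np.linalg.norm(t-f),a(f,t))
q=ray("wrist",[(334,235),(364,242)],.169,c);print("ptr",q,a(*q)); print("top c",ray("wrist",[(333,237)],.169,c))
print("dial",a(f,t)-a(*q)); print("slide",ray("wrist",[(355,116)],.13,c)-f)
print(ray("wrist",[(239,62),(534,128)],.13,c), ray("wrist",[(181,103),(168,242)],.095,c))
E
```

```text
((330.86676025390625, 216.1851806640625), (134.36375427246094, 138.59849548339844), 83.44868469238281)
face [0.65954756 0.08582601 0.13      ]
tick [0.70286779 0.07816482 0.13      ] 0.04399245170569053 -0.17504022312537218
ptr [[0.66077249 0.08382326 0.169     ]
 [0.68005655 0.08140919 0.169     ]] -0.12453681656668977
top c [[0.66031318 0.08245345 0.169     ]]
dial -0.05050340655868241
slide [[0.00758293 0.07002483 0.        ]]
[[0.58860618 0.1803197  0.13      ]
 [0.787391   0.16183338 0.13      ]] [[0.5406124  0.15024922 0.095     ]
 [0.53155552 0.04016396 0.095     ]]
```

I used the camera pose from after the arm had settled, but the picture was taken slightly earlier. Redoing this with the pose saved with the picture.

```bash
python3 - <<'E'
from h import *
z=np.load("w1.npz");c={k:z[k] for k in("intrinsics","origin","orientation")}
a=lambda P,Q:np.arctan2(*(Q-P)[[1,0]])
f=ray("wrist",[(330.9,216.2)],.13,c)[0];t=ray("wrist",[(389,233)],.13,c)[0];print("face",f,"tick",t,np.linalg.norm(t-f),a(f,t))
q=ray("wrist",[(334,235),(364,242)],.169,c);print("ptr",q,a(*q),"top",ray("wrist",[(333,237)],.169,c),"dial",a(f,t)-a(*q))
print(ray("wrist",[(239,62),(534,128)],.13,c), ray("wrist",[(181,103),(168,242)],.095,c))
s=robot.read_state();print(s["t"],s["tool_pos"],s["orientation"])
E
```

```text
face [0.65756667 0.07860952 0.13      ] tick [0.70127448 0.07070156 0.13      ] 0.04441743318012856 -0.17899139443627862
ptr [[0.65873672 0.07660766 0.169     ]
 [0.67823568 0.07408547 0.169     ]] -0.12863596009606665 top [[0.65826762 0.0752228  0.169     ]] dial -0.050355434340211974
[[0.58633315 0.17424346 0.13      ]
 [0.78686563 0.15490681 0.13      ]] [[0.53798096 0.14398435 0.095     ]
 [0.52833917 0.03299117 0.095     ]]
1.8667 [0.65271462 0.07397188 0.25904949] [-2.08904542e+00 -2.34135951e+00 -1.70688997e-03]
```

Call:
arm_command --targets '[{"x": 0, "y": 0, "z": 0, "rx": 0, "ry": 0, "rz": 0.03, "claw": 0}, {"x": 0, "y": 0, "z": 0, "rx": 0, "ry": 0, "rz": 0.03, "claw": 0}, {"x": 0, "y": 0, "z": 0, "rx": 0, "ry": 0, "rz": 0.03, "claw": 0}, {"x": 0, "y": 0, "z": 0, "rx": 0, "ry": 0, "rz": 0.03, "claw": 0}, {"x": 0, "y": 0, "z": 0, "rx": 0, "ry": 0, "rz": 0.03, "claw": 0}]'

```text
t: 2.28
tool_pos: [0.6493, 0.0651, 0.2628]
orientation: [2.027, 2.399, 0.001]
force: [-0.0, -0.7, 0.0]
opening: 0.0931
gripper_force: 0.0
```

```bash
python3 - <<'E'
from h import *
s=robot.read_state();c=robot.get_calibration("wrist");p,_=robot.read_camera("wrist");p=p[:,:,::-1].copy();cv2.imwrite("pics/w2.png",p)
print(s["t"],s["tool_pos"],s["q"],s["orientation"],s["wrist_torque"],s["force"])
pc=proj("wrist",[(.657,.0755,.13)],c)[0];print(pc)
d=(p.max(2)<75).astype(np.uint8);yy,xx=np.mgrid[:480,:640];d[np.hypot(xx-pc[0],yy-pc[1])>76]=0
d[295:]=0
k=cv2.convexHull(max(cv2.findContours(d,0,2)[0],key=cv2.contourArea));e=cv2.fitEllipse(k);print(e,"face",ray("wrist",[e[0]],.13,c))
# white ticks and pointer
w=((p.min(2)>120)).astype(np.uint8); w[np.hypot(xx-e[0][0],yy-e[0][1])>72]=0
P=ray("wrist",[(i,j) for i,j in zip(xx.ravel(),yy.ravel())],.13,c)
f=ray("wrist",[e[0]],.13,c)[0]
n,l,st,ce=cv2.connectedComponentsWithStats(w)
for i in range(1,n):
    if st[i,4]>6:
        g=ray("wrist",[ce[i]],.13,c)[0]-f;h=ray("wrist",[ce[i]],.169,c)[0]
        ys,xs=np.where(l==i);v=cv2.fitLine(np.c_[xs,ys].astype(np.float32),2,0,.01,.01).ravel()
        b=ray("wrist",[ce[i]-10*v[:2],ce[i]+10*v[:2]],.169,c);b=b[1]-b[0]
        print(np.round(ce[i],1),st[i,4],"r%.4f ang%.3f line%.3f"%(np.hypot(g[0],g[1]),np.arctan2(g[1],g[0]),np.arctan(b[1]/b[0])))
E
```

```text
2.2833 [0.64934315 0.06514924 0.26280658] [ 2.14799514e-02  2.62132612e-01  1.28471046e+00 -3.46193567e-05
  1.59412471e+00 -1.46307871e-01] [2.02716549e+00 2.39939919e+00 6.08551269e-04] [-0.03534625 -0.09013282 -0.01916092] [-0.00948025 -0.71189756  0.01474057]
[331.81395235 217.03350043]
((333.1199951171875, 213.01756286621094), (134.4759063720703, 138.4503173828125), 82.27336120605469) face [[0.65740319 0.07860756 0.13      ]]
[332.3 199.3] 1209 r0.0101 ang1.809 line0.271
[317.6 158.8] 38 r0.0403 ang2.018 line-1.135
[349.7 158.6] 60 r0.0404 ang1.461 line1.476
[290.1 174.6] 37 r0.0412 ang2.570 line-0.615
[326.8 198.8] 2471 r0.0115 ang2.157 line0.528
[376.8 174.8] 38 r0.0411 ang0.906 line0.975
[275.1 201.3] 55 r0.0425 ang3.105 line-0.113
[390.9 201.6] 38 r0.0422 ang0.369 line0.452
[373.3 231. ] 42 r0.0325 ang-0.262 line-0.473
[391.3 229. ] 45 r0.0444 ang-0.108 line-0.102
[276.3 231.1] 33 r0.0437 ang-2.656 line0.427
[351.2 236.5] 129 r0.0223 ang-0.755 line-0.134
[291.8 255.8] 32 r0.0449 ang-2.152 line0.973
[373.6 256.5] 21 r0.0453 ang-0.662 line-0.673
[317.7 269.2] 38 r0.0450 ang-1.654 line1.461
[346.6 268.3] 20 r0.0442 ang-1.160 line-1.150
```

The tick ring, whose radius must be 43 mm, puts the axis at about (0.6575, 0.0758) with yaw -0.09. The pointer bearing of -0.13 puts the dial at about +0.03 rad. The TCP is actually at (0.6493, 0.0651). Descending with a check before closing.

Call:
arm_command --targets '[{"x": 0.0164, "y": 0.021, "z": -0.06, "rx": 0, "ry": 0, "rz": 0, "claw": 0}, {"x": 0.0164, "y": 0.021, "z": -0.12, "rx": 0, "ry": 0, "rz": 0, "claw": 0}, {"x": 0.0164, "y": 0.021, "z": -0.17, "rx": 0, "ry": 0, "rz": 0, "claw": 0}, {"x": 0.0164, "y": 0.021, "z": -0.2, "rx": 0, "ry": 0, "rz": 0, "claw": 0}, {"x": 0.0164, "y": 0.021, "z": -0.215, "rx": 0, "ry": 0, "rz": 0, "claw": 0}, {"x": 0.0164, "y": 0.021, "z": -0.215, "rx": 0, "ry": 0, "rz": 0, "claw": 0}, {"x": 0.0164, "y": 0.021, "z": -0.215, "rx": 0, "ry": 0, "rz": 0, "claw": 0}]' --squeeze 20

```text
t: 2.92
tool_pos: [0.658, 0.0761, 0.1558]
orientation: [2.025, 2.401, 0.001]
force: [0.8, -0.9, 0.3]
opening: 0.0933
gripper_force: 0.0
```

Call:
arm_command --targets '[{"x": 0, "y": 0, "z": 0, "rx": 0, "ry": 0, "rz": 0, "claw": 255}, {"x": 0, "y": 0, "z": 0, "rx": 0, "ry": 0, "rz": 0, "claw": 255}, {"x": 0, "y": 0, "z": 0, "rx": 0, "ry": 0, "rz": 0, "claw": 255}, {"x": 0, "y": 0, "z": 0, "rx": 0, "ry": 0, "rz": 0, "claw": 255}, {"x": 0, "y": 0, "z": 0, "rx": 0, "ry": 0, "rz": 0, "claw": 255}, {"x": 0, "y": 0, "z": 0, "rx": 0, "ry": 0, "rz": 0, "claw": 255}, {"x": 0, "y": 0, "z": 0, "rx": 0, "ry": 0, "rz": 0, "claw": 255}, {"x": 0, "y": 0, "z": 0, "rx": 0, "ry": 0, "rz": 0, "claw": 255}]'

```text
t: 3.58
tool_pos: [0.6576, 0.0764, 0.1548]
orientation: [-2.025, -2.402, 0.0]
force: [-4.7, -1.3, 2.3]
opening: 0.0438
gripper_force: 3.7
```

```bash
python3 - <<'E'
from h import *
s=robot.read_state();print({k:np.round(s[k],4) for k in("t","q","tool_pos","orientation","force","wrist_torque","opening","gripper_force")})
E
```

```text
{'t': np.float64(3.5833), 'q': array([ 0.0383,  0.3407,  1.3879, -0.    ,  1.4134, -0.1317]), 'tool_pos': array([0.6576, 0.0764, 0.1548]), 'orientation': array([-2.0247e+00, -2.4019e+00,  4.0000e-04]), 'force': array([-4.6689, -1.2645,  2.3281]), 'wrist_torque': array([-0.2381,  1.0926, -0.0379]), 'opening': np.float64(0.0438), 'gripper_force': np.float64(3.7163)}
```

Call:
arm_command --targets '[{"x": 0, "y": 0, "z": 0, "rx": 0, "ry": 0, "rz": 0, "claw": 255}, {"x": 0, "y": 0, "z": 0, "rx": 0, "ry": 0, "rz": 0, "claw": 255}, {"x": 0, "y": 0, "z": 0, "rx": 0, "ry": 0, "rz": -0.03, "claw": 255}, {"x": 0, "y": 0, "z": 0, "rx": 0, "ry": 0, "rz": -0.07, "claw": 255}, {"x": 0, "y": 0, "z": 0, "rx": 0, "ry": 0, "rz": -0.11, "claw": 255}, {"x": 0, "y": 0, "z": 0, "rx": 0, "ry": 0, "rz": -0.15, "claw": 255}, {"x": 0, "y": 0, "z": 0, "rx": 0, "ry": 0, "rz": -0.19, "claw": 255}, {"x": 0, "y": 0, "z": 0, "rx": 0, "ry": 0, "rz": -0.23, "claw": 255}, {"x": 0, "y": 0, "z": 0, "rx": 0, "ry": 0, "rz": -0.27, "claw": 255}, {"x": 0, "y": 0, "z": 0, "rx": 0, "ry": 0, "rz": -0.3, "claw": 255}]' --squeeze 25

```text
t: 4.42
tool_pos: [0.6576, 0.0763, 0.1548]
orientation: [-2.648, -1.691, 0.0]
force: [-1.3, -0.3, 0.6]
opening: 0.0434
gripper_force: 25.0
```

```bash
python3 - <<'E'
from h import *
s=robot.read_state();print({k:np.round(s[k],4) for k in("t","q","tool_pos","orientation","force","wrist_torque","opening","gripper_force")})
p,_=robot.read_camera("side");p=p[160:280,230:390,::-1];cv2.imwrite("pics/s1.png",cv2.resize(p,None,fx=4,fy=4,interpolation=cv2.INTER_CUBIC))
E
```

```text
{'t': np.float64(4.4167), 'q': array([ 3.8200e-02,  3.4060e-01,  1.3879e+00, -1.0000e-04,  1.4134e+00,
        4.7240e-01]), 'tool_pos': array([0.6576, 0.0763, 0.1548]), 'orientation': array([-2.6477e+00, -1.6909e+00,  5.0000e-04]), 'force': array([-1.2707, -0.3209,  0.5772]), 'wrist_torque': array([-0.1372,  0.158 ,  0.1565]), 'opening': np.float64(0.0434), 'gripper_force': np.float64(24.9982)}
```

View pics/s1.png

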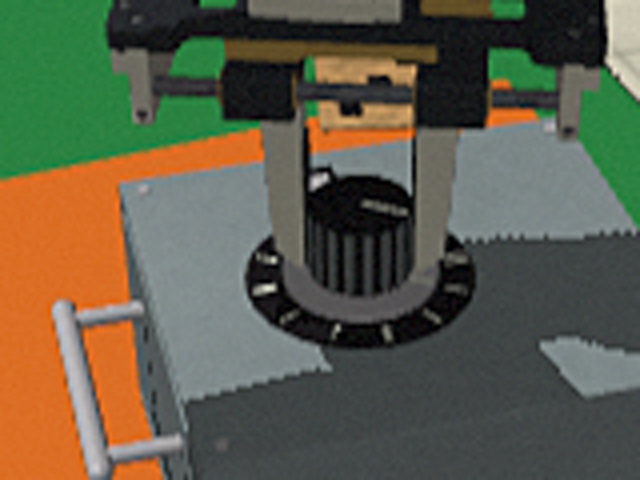

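The side view shows the knob gripped and the pointer line turned, (362,203)->(408,212) in the crop. Torque is only drag, so there is no slip. Turning the rest of the way to 3 o'clock.

Call:
arm_command --targets '[{"x": 0, "y": 0, "z": 0, "rx": 0, "ry": 0, "rz": -0.05, "claw": 255}, {"x": 0, "y": 0, "z": 0, "rx": 0, "ry": 0, "rz": -0.1, "claw": 255}, {"x": 0, "y": 0, "z": 0, "rx": 0, "ry": 0, "rz": -0.15, "claw": 255}, {"x": 0, "y": 0, "z": 0, "rx": 0, "ry": 0, "rz": -0.2, "claw": 255}, {"x": 0, "y": 0, "z": 0, "rx": 0, "ry": 0, "rz": -0.25, "claw": 255}, {"x": 0, "y": 0, "z": 0, "rx": 0, "ry": 0, "rz": -0.3, "claw": 255}, {"x": 0, "y": 0, "z": 0, "rx": 0, "ry": 0, "rz": -0.35, "claw": 255}, {"x": 0, "y": 0, "z": 0, "rx": 0, "ry": 0, "rz": -0.4, "claw": 255}, {"x": 0, "y": 0, "z": 0, "rx": 0, "ry": 0, "rz": -0.44, "claw": 255}, {"x": 0, "y": 0, "z": 0, "rx": 0, "ry": 0, "rz": -0.46, "claw": 255}]'

```text
t: 5.3
tool_pos: [0.6578, 0.0761, 0.1548]
orientation: [3.122, 0.342, 0.0]
force: [-1.4, -1.3, 1.6]
opening: 0.0437
gripper_force: 25.0
```

Call:
arm_command --targets '[{"x": 0, "y": 0, "z": 0, "rx": 0, "ry": 0, "rz": 0, "claw": 255}, {"x": 0, "y": 0, "z": 0, "rx": 0, "ry": 0, "rz": 0, "claw": 255}]'

```text
t: 5.47
tool_pos: [0.6578, 0.0761, 0.1548]
orientation: [3.122, 0.35, 0.0]
force: [-1.4, -2.2, 0.4]
opening: 0.0437
gripper_force: 25.0
```

```bash
cat > st.py <<'E'
from h import *
s=robot.read_state();print({k:np.round(s[k],4) for k in("t","q","tool_pos","force","wrist_torque","opening","gripper_force")})
E
python3 - <<'E'
import st
from h import *
p,_=robot.read_camera("side");q=p[190:240,290:350,::-1];cv2.imwrite("pics/s2.png",cv2.resize(q,None,fx=10,fy=10,interpolation=cv2.INTER_CUBIC))
E
```

```text
{'t': np.float64(5.4667), 'q': array([ 3.8000e-02,  3.4060e-01,  1.3878e+00, -4.0000e-04,  1.4131e+00,
        1.3857e+00]), 'tool_pos': array([0.6578, 0.0761, 0.1548]), 'force': array([-1.3954, -2.1628,  0.3776]), 'wrist_torque': array([-0.4638,  0.0977, -0.0653]), 'opening': np.float64(0.0437), 'gripper_force': np.float64(25.0003)}
```

View pics/s2.png

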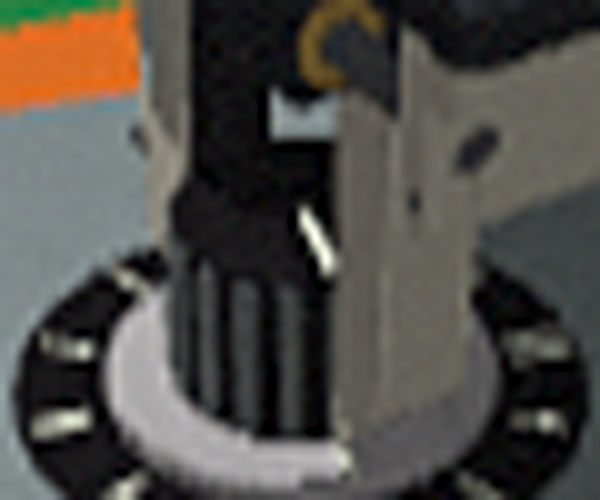

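The pointer line runs (300,210)->(335,270) in the crop, and the skirt mark is near (345,455). Checking the angle.

```bash
python3 - <<'E'
from h import *
q=ray("side",[(320,211),(323.5,217)],.169);v=q[1]-q[0];print("top",-.09-np.arctan2(v[1],v[0]),q[0])
f=np.array([.6577,.0761]);g=ray("side",[(324.5,235.5)],.136)[0,:2]-f;print("skirt",np.hypot(*g),-.09-np.arctan2(g[1],g[0]))
print(proj("side",[(.6577,.0761,.169)]),ray("side",[(335.,0)],.169)[0][:0])
E
```

```text
top 1.5203321088492285 [0.65663186 0.0737278  0.169     ]
skirt 0.02809681656105049 1.5777239844186672
[[320.09438395 210.11486857]] []
```

The dial reads 1.52-1.58, so step 1 is done. Turning back anticlockwise to about -0.35.

Call:
arm_command --targets '[{"x": 0, "y": 0, "z": 0, "rx": 0, "ry": 0, "rz": 0.03, "claw": 255}, {"x": 0, "y": 0, "z": 0, "rx": 0, "ry": 0, "rz": 0.08, "claw": 255}, {"x": 0, "y": 0, "z": 0, "rx": 0, "ry": 0, "rz": 0.13, "claw": 255}, {"x": 0, "y": 0, "z": 0, "rx": 0, "ry": 0, "rz": 0.18, "claw": 255}, {"x": 0, "y": 0, "z": 0, "rx": 0, "ry": 0, "rz": 0.23, "claw": 255}, {"x": 0, "y": 0, "z": 0, "rx": 0, "ry": 0, "rz": 0.28, "claw": 255}, {"x": 0, "y": 0, "z": 0, "rx": 0, "ry": 0, "rz": 0.33, "claw": 255}, {"x": 0, "y": 0, "z": 0, "rx": 0, "ry": 0, "rz": 0.38, "claw": 255}, {"x": 0, "y": 0, "z": 0, "rx": 0, "ry": 0, "rz": 0.43, "claw": 255}, {"x": 0, "y": 0, "z": 0, "rx": 0, "ry": 0, "rz": 0.48, "claw": 255}]'

```text
t: 6.35
tool_pos: [0.6576, 0.0764, 0.1548]
orientation: [-2.604, -1.758, 0.0]
force: [-1.6, -1.4, 0.8]
opening: 0.0436
gripper_force: 25.0
```

Call:
arm_command --targets '[{"x": 0, "y": 0, "z": 0, "rx": 0, "ry": 0, "rz": 0.05, "claw": 255}, {"x": 0, "y": 0, "z": 0, "rx": 0, "ry": 0, "rz": 0.1, "claw": 255}, {"x": 0, "y": 0, "z": 0, "rx": 0, "ry": 0, "rz": 0.15, "claw": 255}, {"x": 0, "y": 0, "z": 0, "rx": 0, "ry": 0, "rz": 0.2, "claw": 255}, {"x": 0, "y": 0, "z": 0, "rx": 0, "ry": 0, "rz": 0.25, "claw": 255}, {"x": 0, "y": 0, "z": 0, "rx": 0, "ry": 0, "rz": 0.3, "claw": 255}, {"x": 0, "y": 0, "z": 0, "rx": 0, "ry": 0, "rz": 0.35, "claw": 255}, {"x": 0, "y": 0, "z": 0, "rx": 0, "ry": 0, "rz": 0.39, "claw": 255}, {"x": 0, "y": 0, "z": 0, "rx": 0, "ry": 0, "rz": 0.43, "claw": 255}, {"x": 0, "y": 0, "z": 0, "rx": 0, "ry": 0, "rz": 0.46, "claw": 255}]'

```text
t: 7.18
tool_pos: [0.6573, 0.0763, 0.1548]
orientation: [-1.553, -2.73, 0.001]
force: [-4.4, -1.9, 2.3]
opening: 0.0436
gripper_force: 25.0
```

```bash
cat > sl.py <<'E'
import st
from h import *
# slide y in safe frame, from the wrist and side views: bright blob in the dark window
f=np.array([.6577,.0761]);ax=np.array([np.cos(-.09),np.sin(-.09)]);ay=np.array([-ax[1],ax[0]])
for n in("side","top","wrist"):
    c=robot.get_calibration(n);p,_=robot.read_camera(n)
    # sample along the safe's y through the window, 0.25 mm grid
    Y=np.arange(.045,.09,.0005);g=[]
    for o in(-.003,0,.003):
        P=np.c_[f+o*ax+Y[:,None]*ay,np.full(len(Y),.13)];q=proj(n,P,c).astype(np.float32)
        g.append(cv2.remap(p.mean(2).astype(np.float32),q[None,:,0],q[None,:,1],1)[0])
    g=np.mean(g,0);print(n,q[len(q)//2].round(),"".join("%4d"%v for v in g[::4]))
E
python3 sl.py
```

```text
{'t': np.float64(7.1833), 'q': array([ 0.0382,  0.3405,  1.3881,  0.    ,  1.414 , -0.4979]), 'tool_pos': array([0.6573, 0.0763, 0.1548]), 'force': array([-4.368 , -1.8705,  2.292 ]), 'wrist_torque': array([-0.344 ,  0.4358, -0.0836]), 'opening': np.float64(0.0436), 'gripper_force': np.float64(24.9998)}
side [312. 207.]   80  83  87  92  94  92  91  91  91  92  92  92  92  93  95  94  94  94  94  96  97  96  92
top [252. 242.]  125 126 127 127 127 126 127 127 127 127 127 127 128 130 128 128 128 128 129 129 129 129 130
wrist [414. 183.]  110 101  39 181 182 182 180  40  40  40  41  40 205 230 230 230 231 113  41  41  41  42 183
```

The wrist view shows the slide clearly, with bright columns in the window at about 69-78 mm (still locked). The dial is at about -0.335. Continuing slowly, watching the torque.

Call:
arm_command --targets '[{"x": 0, "y": 0, "z": 0, "rx": 0, "ry": 0, "rz": 0.02, "claw": 255}, {"x": 0, "y": 0, "z": 0, "rx": 0, "ry": 0, "rz": 0.04, "claw": 255}, {"x": 0, "y": 0, "z": 0, "rx": 0, "ry": 0, "rz": 0.06, "claw": 255}, {"x": 0, "y": 0, "z": 0, "rx": 0, "ry": 0, "rz": 0.08, "claw": 255}, {"x": 0, "y": 0, "z": 0, "rx": 0, "ry": 0, "rz": 0.1, "claw": 255}, {"x": 0, "y": 0, "z": 0, "rx": 0, "ry": 0, "rz": 0.12, "claw": 255}]'

```text
t: 7.83
tool_pos: [0.6573, 0.0763, 0.1548]
orientation: [-1.224, -2.892, 0.001]
force: [-5.6, -1.8, 3.0]
opening: 0.0435
gripper_force: 25.0
```

```bash
python3 st.py
```

```text
{'t': np.float64(7.8333), 'q': array([ 3.8100e-02,  3.4040e-01,  1.3881e+00, -1.0000e-04,  1.4141e+00,
       -7.3200e-01]), 'tool_pos': array([0.6573, 0.0763, 0.1548]), 'force': array([-5.5817, -1.7771,  2.9923]), 'wrist_torque': array([-0.4112,  0.6595, -0.1386]), 'opening': np.float64(0.0435), 'gripper_force': np.float64(25.0009)}
```

Call:
arm_command --targets '[{"x": 0, "y": 0, "z": 0, "rx": 0, "ry": 0, "rz": 0.02, "claw": 255}, {"x": 0, "y": 0, "z": 0, "rx": 0, "ry": 0, "rz": 0.035, "claw": 255}]'

```text
t: 8.0
tool_pos: [0.6572, 0.0763, 0.1548]
orientation: [-1.122, -2.933, 0.001]
force: [-4.9, -2.3, 3.7]
opening: 0.0434
gripper_force: 25.0
```

```bash
python3 st.py
```

```text
{'t': np.float64(8.0), 'q': array([ 3.8200e-02,  3.4040e-01,  1.3881e+00, -1.0000e-04,  1.4142e+00,
       -8.0220e-01]), 'tool_pos': array([0.6572, 0.0763, 0.1548]), 'force': array([-4.8602, -2.2896,  3.6517]), 'wrist_torque': array([-0.3201,  0.756 , -0.1717]), 'opening': np.float64(0.0434), 'gripper_force': np.float64(25.0007)}
```

Call:
arm_command --targets '[{"x": 0, "y": 0, "z": 0, "rx": 0, "ry": 0, "rz": 0.012, "claw": 255}, {"x": 0, "y": 0, "z": 0, "rx": 0, "ry": 0, "rz": 0.024, "claw": 255}, {"x": 0, "y": 0, "z": 0, "rx": 0, "ry": 0, "rz": 0.024, "claw": 255}]'

```text
t: 8.25
tool_pos: [0.6572, 0.0763, 0.1547]
orientation: [-1.052, -2.959, 0.001]
force: [-5.7, -1.2, 2.0]
opening: 0.0438
gripper_force: 25.0
```

```bash
python3 st.py
```

```text
{'t': np.float64(8.25), 'q': array([ 3.8200e-02,  3.4040e-01,  1.3882e+00, -1.0000e-04,  1.4142e+00,
       -8.4960e-01]), 'tool_pos': array([0.6572, 0.0763, 0.1547]), 'force': array([-5.6729, -1.1685,  2.0472]), 'wrist_torque': array([-0.3375,  0.7628,  0.0228]), 'opening': np.float64(0.0438), 'gripper_force': np.float64(25.0004)}
```

Call:
arm_command --targets '[{"x": 0, "y": 0, "z": 0, "rx": 0, "ry": 0, "rz": 0.011, "claw": 255}, {"x": 0, "y": 0, "z": 0, "rx": 0, "ry": 0, "rz": 0.022, "claw": 255}]'

```text
t: 8.42
tool_pos: [0.6572, 0.0763, 0.1547]
orientation: [-0.987, -2.981, 0.001]
force: [-5.0, -1.8, 4.3]
opening: 0.0435
gripper_force: 25.0
```

```bash
python3 sl.py|grep -v top
```

```text
{'t': np.float64(8.4167), 'q': array([ 3.8100e-02,  3.4050e-01,  1.3882e+00, -2.0000e-04,  1.4142e+00,
       -8.9300e-01]), 'tool_pos': array([0.6572, 0.0763, 0.1547]), 'force': array([-4.993 , -1.7619,  4.2794]), 'wrist_torque': array([-0.3759,  0.7144, -0.0644]), 'opening': np.float64(0.0435), 'gripper_force': np.float64(25.001)}
side [312. 207.]  101  99  99  99  98 101 101 102 103 102 101 101 102 102 102 102 102 102 102 102 102 102 102
wrist [449. 227.]  132 126  40 183 183 183 182  39  40  40  40  40  66 231 231 231 231 223  39  40  41  40 184
```

Call:
arm_command --targets '[{"x": 0, "y": 0, "z": 0, "rx": 0, "ry": 0, "rz": 0.011, "claw": 255}, {"x": 0, "y": 0, "z": 0, "rx": 0, "ry": 0, "rz": 0.022, "claw": 255}]'

```text
t: 8.73
tool_pos: [0.6572, 0.0762, 0.1548]
orientation: [-0.922, -3.002, 0.001]
force: [-6.0, -2.3, 2.8]
opening: 0.0435
gripper_force: 25.0
```

```bash
python3 sl.py|grep -v top|grep -v side
```

```text
{'t': np.float64(8.7333), 'q': array([ 3.8100e-02,  3.4040e-01,  1.3882e+00, -2.0000e-04,  1.4142e+00,
       -9.3690e-01]), 'tool_pos': array([0.6572, 0.0762, 0.1548]), 'force': array([-5.9712, -2.2687,  2.7726]), 'wrist_torque': array([-0.3671,  0.7379, -0.1729]), 'opening': np.float64(0.0435), 'gripper_force': np.float64(25.001)}
wrist [451. 233.]  130 131  40 183 184 184 185  40  39  40  40  41  60 232 231 231 231 230  40  40  40  40 185
```

Call:
arm_command --targets '[{"x": 0, "y": 0, "z": 0, "rx": 0, "ry": 0, "rz": 0.012, "claw": 255}, {"x": 0, "y": 0, "z": 0, "rx": 0, "ry": 0, "rz": 0.024, "claw": 255}]'

```text
t: 9.05
tool_pos: [0.6572, 0.0762, 0.1548]
orientation: [-0.849, -3.024, 0.001]
force: [-5.9, -2.3, 3.5]
opening: 0.0436
gripper_force: 25.0
```

```bash
python3 sl.py|grep -v top|grep -v side
```

```text
{'t': np.float64(9.05), 'q': array([ 3.8100e-02,  3.4040e-01,  1.3882e+00, -2.0000e-04,  1.4142e+00,
       -9.8510e-01]), 'tool_pos': array([0.6572, 0.0762, 0.1548]), 'force': array([-5.9235, -2.3092,  3.5265]), 'wrist_torque': array([-0.4086,  0.7278, -0.1559]), 'opening': np.float64(0.0436), 'gripper_force': np.float64(25.001)}
wrist [454. 239.]  123 135  40 183 185 186 186  40  41  40  39  40  85 232 232 232 231 223  40  40  40  40 184
```

Call:
arm_command --targets '[{"x": 0, "y": 0, "z": 0, "rx": 0, "ry": 0, "rz": 0.012, "claw": 255}, {"x": 0, "y": 0, "z": 0, "rx": 0, "ry": 0, "rz": 0.024, "claw": 255}]'

```text
t: 9.37
tool_pos: [0.6572, 0.0762, 0.1548]
orientation: [-0.776, -3.043, 0.001]
force: [-4.7, -2.2, 3.5]
opening: 0.0435
gripper_force: 25.0
```

```bash
python3 sl.py|grep -v top|grep -v side
```

```text
{'t': np.float64(9.3667), 'q': array([ 3.8100e-02,  3.4040e-01,  1.3881e+00, -2.0000e-04,  1.4143e+00,
       -1.0330e+00]), 'tool_pos': array([0.6572, 0.0762, 0.1548]), 'force': array([-4.7034, -2.1608,  3.5082]), 'wrist_torque': array([-0.3908,  0.7139, -0.1155]), 'opening': np.float64(0.0435), 'gripper_force': np.float64(25.001)}
wrist [456. 245.]  133 136  41 175 186 186 186  41  41  40  40  41 115 233 233 233 233 232  40  41  40  41 186
```

Now at -0.87. Going on.

Call:
arm_command --targets '[{"x": 0, "y": 0, "z": 0, "rx": 0, "ry": 0, "rz": 0.012, "claw": 255}, {"x": 0, "y": 0, "z": 0, "rx": 0, "ry": 0, "rz": 0.024, "claw": 255}]'

```text
t: 9.68
tool_pos: [0.6572, 0.0762, 0.1547]
orientation: [-0.703, -3.061, 0.001]
force: [-5.5, -2.6, 2.5]
opening: 0.0439
gripper_force: 25.0
```

```bash
python3 sl.py|grep -v top|grep -v side
```

```text
{'t': np.float64(9.6833), 'q': array([ 3.8100e-02,  3.4040e-01,  1.3882e+00, -2.0000e-04,  1.4143e+00,
       -1.0810e+00]), 'tool_pos': array([0.6572, 0.0762, 0.1547]), 'force': array([-5.4955, -2.5961,  2.5102]), 'wrist_torque': array([-0.3759,  0.7021, -0.1849]), 'opening': np.float64(0.0439), 'gripper_force': np.float64(25.001)}
wrist [457. 251.]  132 130  42 182 187 187 189  40  42  40  41  41  83 234 234 234 234 231  41  41  41  41 188
```

Call:
arm_command --targets '[{"x": 0, "y": 0, "z": 0, "rx": 0, "ry": 0, "rz": 0.011, "claw": 255}, {"x": 0, "y": 0, "z": 0, "rx": 0, "ry": 0, "rz": 0.022, "claw": 255}]'

```text
t: 10.0
tool_pos: [0.6572, 0.0762, 0.1548]
orientation: [-0.636, -3.075, 0.001]
force: [-6.4, -1.8, 3.2]
opening: 0.0434
gripper_force: 25.0
```

```bash
python3 sl.py|grep -v top|grep -v side
```

```text
{'t': np.float64(10.0), 'q': array([ 3.8100e-02,  3.4040e-01,  1.3882e+00, -3.0000e-04,  1.4143e+00,
       -1.1249e+00]), 'tool_pos': array([0.6572, 0.0762, 0.1548]), 'force': array([-6.4217, -1.8093,  3.1549]), 'wrist_torque': array([-0.3592,  0.8158, -0.1591]), 'opening': np.float64(0.0434), 'gripper_force': np.float64(25.001)}
wrist [459. 257.]  130 137  41 178 188 189 190  41  41  41  41  42  63 234 234 235 235 233  42  41  42  41 188
```

Call:
arm_command --targets '[{"x": 0, "y": 0, "z": 0, "rx": 0, "ry": 0, "rz": 0.011, "claw": 255}, {"x": 0, "y": 0, "z": 0, "rx": 0, "ry": 0, "rz": 0.022, "claw": 255}]'

```text
t: 10.32
tool_pos: [0.6572, 0.0762, 0.1548]
orientation: [-0.568, -3.089, 0.001]
force: [-6.0, -2.4, 3.7]
opening: 0.0434
gripper_force: 25.0
```

```bash
python3 sl.py|grep -v top|grep -v side
```

```text
{'t': np.float64(10.3167), 'q': array([ 3.8100e-02,  3.4040e-01,  1.3882e+00, -2.0000e-04,  1.4143e+00,
       -1.1689e+00]), 'tool_pos': array([0.6572, 0.0762, 0.1548]), 'force': array([-5.9779, -2.3597,  3.7026]), 'wrist_torque': array([-0.4135,  0.8308, -0.2132]), 'opening': np.float64(0.0434), 'gripper_force': np.float64(25.001)}
wrist [459. 263.]  136 136  41 170 189 190 191  42  42  41  43  43  51 235 235 235 235 235  42  41  42  41 189
```

Call:
arm_command --targets '[{"x": 0, "y": 0, "z": 0, "rx": 0, "ry": 0, "rz": 0.01, "claw": 255}, {"x": 0, "y": 0, "z": 0, "rx": 0, "ry": 0, "rz": 0.02, "claw": 255}]'

```text
t: 10.63
tool_pos: [0.6572, 0.0762, 0.1548]
orientation: [-0.506, -3.099, 0.001]
force: [-5.5, -3.0, 2.3]
opening: 0.0437
gripper_force: 25.0
```

```bash
python3 sl.py|grep -v top|grep -v side
```

```text
{'t': np.float64(10.6333), 'q': array([ 3.8100e-02,  3.4040e-01,  1.3882e+00, -3.0000e-04,  1.4143e+00,
       -1.2089e+00]), 'tool_pos': array([0.6572, 0.0762, 0.1548]), 'force': array([-5.4926, -2.9768,  2.3231]), 'wrist_torque': array([-0.4051,  0.7751, -0.0797]), 'opening': np.float64(0.0437), 'gripper_force': np.float64(25.0011)}
wrist [460. 268.]  139 142  42 176 190 191 191  42  43  41  41  43  85 236 236 236 235 233  41  42  42  43 190
```

Call:
arm_command --targets '[{"x": 0, "y": 0, "z": 0, "rx": 0, "ry": 0, "rz": 0.011, "claw": 255}, {"x": 0, "y": 0, "z": 0, "rx": 0, "ry": 0, "rz": 0.022, "claw": 255}]'

```text
t: 10.95
tool_pos: [0.6572, 0.0761, 0.1548]
orientation: [-0.438, -3.11, 0.001]
force: [-5.4, -1.9, 3.8]
opening: 0.0439
gripper_force: 25.0
```

```bash
python3 sl.py|grep -v top|grep -v side
```

```text
{'t': np.float64(10.95), 'q': array([ 3.8100e-02,  3.4040e-01,  1.3882e+00, -3.0000e-04,  1.4143e+00,
       -1.2530e+00]), 'tool_pos': array([0.6572, 0.0761, 0.1548]), 'force': array([-5.3751, -1.9406,  3.8305]), 'wrist_torque': array([-0.447 ,  0.801 , -0.0589]), 'opening': np.float64(0.0439), 'gripper_force': np.float64(25.001)}
wrist [460. 274.]  140 147  43 167 192 192 193  43  41  43  43  43 216 237 236 237 237 122  42  43  43  42 192
```

The torque has dropped and the slide starts to move, so this is the draw-in. Continuing in small steps.

Call:
arm_command --targets '[{"x": 0, "y": 0, "z": 0, "rx": 0, "ry": 0, "rz": 0.01, "claw": 255}, {"x": 0, "y": 0, "z": 0, "rx": 0, "ry": 0, "rz": 0.02, "claw": 255}]'

```text
t: 11.27
tool_pos: [0.6572, 0.0761, 0.1548]
orientation: [-0.375, -3.118, 0.001]
force: [-6.0, -2.3, 4.3]
opening: 0.0434
gripper_force: 25.0
```

```bash
python3 sl.py|grep -v top|grep -v side
```

```text
{'t': np.float64(11.2667), 'q': array([ 3.8100e-02,  3.4040e-01,  1.3882e+00, -4.0000e-04,  1.4143e+00,
       -1.2930e+00]), 'tool_pos': array([0.6572, 0.0761, 0.1548]), 'force': array([-6.0074, -2.3217,  4.2691]), 'wrist_torque': array([-0.3737,  0.8041,  0.1036]), 'opening': np.float64(0.0434), 'gripper_force': np.float64(25.0012)}
wrist [461. 279.]  133 132  43 151 194 193 194  43  42  42  42  50 238 238 238 237 237  42  43  42  42  42 193
```

Torque is positive now and the slide is moving in.

Call:
arm_command --targets '[{"x": 0, "y": 0, "z": 0, "rx": 0, "ry": 0, "rz": 0.01, "claw": 255}, {"x": 0, "y": 0, "z": 0, "rx": 0, "ry": 0, "rz": 0.02, "claw": 255}]'

```text
t: 11.58
tool_pos: [0.6572, 0.0761, 0.1547]
orientation: [-0.313, -3.125, 0.001]
force: [-6.0, -2.7, 3.3]
opening: 0.044
gripper_force: 25.0
```

```bash
python3 sl.py|grep -v top|grep -v side
```

```text
{'t': np.float64(11.5833), 'q': array([ 3.8100e-02,  3.4040e-01,  1.3882e+00, -4.0000e-04,  1.4143e+00,
       -1.3330e+00]), 'tool_pos': array([0.6572, 0.0761, 0.1547]), 'force': array([-6.0349, -2.6776,  3.3028]), 'wrist_torque': array([-0.3849,  0.7944, -0.0265]), 'opening': np.float64(0.044), 'gripper_force': np.float64(25.0011)}
wrist [460. 284.]  136 143  43 155 195 195 196  43  43  42  40 238 239 239 238 237  66  43  42  43  43  44 195
```

Call:
arm_command --targets '[{"x": 0, "y": 0, "z": 0, "rx": 0, "ry": 0, "rz": 0.01, "claw": 255}, {"x": 0, "y": 0, "z": 0, "rx": 0, "ry": 0, "rz": 0.018, "claw": 255}]'

```text
t: 11.9
tool_pos: [0.6572, 0.0762, 0.1548]
orientation: [-0.257, -3.13, 0.001]
force: [-5.4, -3.0, 3.9]
opening: 0.0439
gripper_force: 25.0
```

```bash
python3 sl.py|grep -v top|grep -v side
```

```text
{'t': np.float64(11.9), 'q': array([ 3.8100e-02,  3.4040e-01,  1.3882e+00, -3.0000e-04,  1.4143e+00,
       -1.3691e+00]), 'tool_pos': array([0.6572, 0.0762, 0.1548]), 'force': array([-5.371 , -2.9657,  3.9495]), 'wrist_torque': array([-0.4603,  0.8038,  0.0395]), 'opening': np.float64(0.0439), 'gripper_force': np.float64(25.001)}
wrist [460. 289.]  143 142  43 136 196 196 197  42  43 196 239 239 238 239 159  44  43  44  44  42  44  43 195
```

Call:
arm_command --targets '[{"x": 0, "y": 0, "z": 0, "rx": 0, "ry": 0, "rz": 0.005, "claw": 255}, {"x": 0, "y": 0, "z": 0, "rx": 0, "ry": 0, "rz": 0.01, "claw": 255}, {"x": 0, "y": 0, "z": 0, "rx": 0, "ry": 0, "rz": 0.01, "claw": 255}]'

```text
t: 12.3
tool_pos: [0.6572, 0.0761, 0.1548]
orientation: [-0.226, -3.132, 0.001]
force: [-5.1, -2.5, 3.7]
opening: 0.0437
gripper_force: 25.0
```

```bash
python3 sl.py|grep -v top|grep -v side
```

```text
{'t': np.float64(12.3), 'q': array([ 3.8100e-02,  3.4040e-01,  1.3882e+00, -4.0000e-04,  1.4144e+00,
       -1.3888e+00]), 'tool_pos': array([0.6572, 0.0761, 0.1548]), 'force': array([-5.1123, -2.5154,  3.6653]), 'wrist_torque': array([-0.4089,  0.735 ,  0.1165]), 'opening': np.float64(0.0437), 'gripper_force': np.float64(25.0005)}
wrist [460. 291.]  138 140  43 133 196 197 197  44  43 185 239 239 239 239 172  44  44  43  43  43  43  43 196
```

Call:
arm_command --targets '[{"x": 0, "y": 0, "z": 0, "rx": 0, "ry": 0, "rz": 0.006, "claw": 255}, {"x": 0, "y": 0, "z": 0, "rx": 0, "ry": 0, "rz": 0.012, "claw": 255}, {"x": 0, "y": 0, "z": 0, "rx": 0, "ry": 0, "rz": 0.012, "claw": 255}]'

```text
t: 12.7
tool_pos: [0.6572, 0.0761, 0.1548]
orientation: [-0.188, -3.135, 0.001]
force: [-5.7, -3.1, 3.8]
opening: 0.0439
gripper_force: 25.0
```

```bash
python3 sl.py|grep -v top|grep -v side
```

```text
{'t': np.float64(12.7), 'q': array([ 3.8000e-02,  3.4040e-01,  1.3882e+00, -3.0000e-04,  1.4144e+00,
       -1.4129e+00]), 'tool_pos': array([0.6572, 0.0761, 0.1548]), 'force': array([-5.7153, -3.0735,  3.8213]), 'wrist_torque': array([-0.3614,  0.7808,  0.0304]), 'opening': np.float64(0.0439), 'gripper_force': np.float64(25.0005)}
wrist [459. 294.]  140 142  44 139 197 197 198  43  43 187 240 240 240 240 189  43  43  43  44  45  43  43 197
```

Call:
arm_command --targets '[{"x": 0, "y": 0, "z": 0, "rx": 0, "ry": 0, "rz": 0.006, "claw": 255}, {"x": 0, "y": 0, "z": 0, "rx": 0, "ry": 0, "rz": 0.012, "claw": 255}, {"x": 0, "y": 0, "z": 0, "rx": 0, "ry": 0, "rz": 0.012, "claw": 255}]'

```text
t: 13.1
tool_pos: [0.6572, 0.0761, 0.1548]
orientation: [-0.15, -3.137, 0.001]
force: [-6.3, -3.1, 3.2]
opening: 0.0434
gripper_force: 25.0
```

```bash
python3 sl.py|grep -v top|grep -v side
```

```text
{'t': np.float64(13.1), 'q': array([ 3.8000e-02,  3.4040e-01,  1.3882e+00, -3.0000e-04,  1.4143e+00,
       -1.4369e+00]), 'tool_pos': array([0.6572, 0.0761, 0.1548]), 'force': array([-6.3487, -3.0878,  3.2107]), 'wrist_torque': array([-0.3347,  0.8277,  0.0928]), 'opening': np.float64(0.0434), 'gripper_force': np.float64(25.0005)}
wrist [459. 297.]  138 140  46 124 198 199 199  44  44 174 241 240 240 241 191  43  43  44  44  44  43  44 197
```

Call:
arm_command --targets '[{"x": 0, "y": 0, "z": 0, "rx": 0, "ry": 0, "rz": 0.006, "claw": 255}, {"x": 0, "y": 0, "z": 0, "rx": 0, "ry": 0, "rz": 0.012, "claw": 255}, {"x": 0, "y": 0, "z": 0, "rx": 0, "ry": 0, "rz": 0.012, "claw": 255}]'

```text
t: 13.5
tool_pos: [0.6572, 0.0761, 0.1548]
orientation: [-0.113, -3.138, 0.001]
force: [-5.6, -2.8, 2.5]
opening: 0.0433
gripper_force: 25.0
```

```bash
python3 sl.py|grep -v top|grep -v side
```

```text
{'t': np.float64(13.5), 'q': array([ 3.8000e-02,  3.4040e-01,  1.3882e+00, -4.0000e-04,  1.4143e+00,
       -1.4609e+00]), 'tool_pos': array([0.6572, 0.0761, 0.1548]), 'force': array([-5.5872, -2.8036,  2.4939]), 'wrist_torque': array([-0.4365,  0.7962, -0.0131]), 'opening': np.float64(0.0433), 'gripper_force': np.float64(25.0005)}
wrist [459. 300.]  143 143  45 126 199 199 200  44  45 168 241 240 241 241 186  44  45  43  44  44  43  43 198
```

Call:
arm_command --targets '[{"x": 0, "y": 0, "z": 0, "rx": 0, "ry": 0, "rz": 0.005, "claw": 255}, {"x": 0, "y": 0, "z": 0, "rx": 0, "ry": 0, "rz": 0.011, "claw": 255}, {"x": 0, "y": 0, "z": 0, "rx": 0, "ry": 0, "rz": 0.011, "claw": 255}]'

```text
t: 13.9
tool_pos: [0.6572, 0.0761, 0.1548]
orientation: [-0.078, -3.139, 0.001]
force: [-4.6, -3.4, 3.5]
opening: 0.0436
gripper_force: 25.0
```

```bash
python3 sl.py|grep -v top|grep -v side
```

```text
{'t': np.float64(13.9), 'q': array([ 3.8100e-02,  3.4040e-01,  1.3882e+00, -4.0000e-04,  1.4144e+00,
       -1.4829e+00]), 'tool_pos': array([0.6572, 0.0761, 0.1548]), 'force': array([-4.6482, -3.4277,  3.5421]), 'wrist_torque': array([-0.3728,  0.7626,  0.0773]), 'opening': np.float64(0.0436), 'gripper_force': np.float64(25.0004)}
wrist [458. 303.]  142 145  48 130 199 199 200  44  44 164 241 241 240 241 203  44  44  44  45  43  45  44 198
```

Call:
arm_command --targets '[{"x": 0, "y": 0, "z": 0, "rx": 0, "ry": 0, "rz": 0.005, "claw": 255}, {"x": 0, "y": 0, "z": 0, "rx": 0, "ry": 0, "rz": 0.01, "claw": 255}]'

```text
t: 14.22
tool_pos: [0.6571, 0.0761, 0.1548]
orientation: [-0.047, -3.14, 0.001]
force: [-5.6, -2.9, 3.2]
opening: 0.0435
gripper_force: 25.0
```

```bash
python3 sl.py|grep -v top|grep -v side; python3 - <<'E'
from h import *
p,_=robot.read_camera("wrist");q=proj("wrist",[(.6577,.0761,.13)])[0].astype(int);print(q)
cv2.imwrite("pics/w3.png",p[:,:,::-1])
E
```

```text
{'t': np.float64(14.2167), 'q': array([ 3.8100e-02,  3.4040e-01,  1.3882e+00, -4.0000e-04,  1.4144e+00,
       -1.5025e+00]), 'tool_pos': array([0.6571, 0.0761, 0.1548]), 'force': array([-5.6139, -2.9104,  3.1638]), 'wrist_torque': array([-0.3034,  0.7956, -0.0383]), 'opening': np.float64(0.0435), 'gripper_force': np.float64(25.0008)}
wrist [457. 306.]  137 149  45 123 200 200 201  44  44 149 242 242 241 241 212  45  44  45  44  45  44  44 198
[318 292]
```

View pics/w3.png

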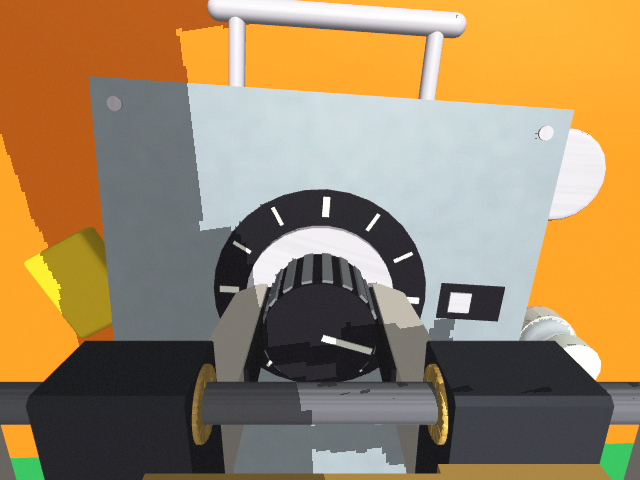

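The pointer runs (322,338)->(373,350). The slide, at (460,302), now sits in the dial-side part of its window, which spans (438-504).

```bash
python3 - <<'E'
from h import *
q=ray("wrist",[(322,338),(373,350)],.169);v=q[1]-q[0];print(q,"dial",-.09-np.arctan2(v[1],v[0]))
f=np.array([.6577,.0761]);ax=np.array([np.cos(-.09),np.sin(-.09)]);ay=np.array([-ax[1],ax[0]])
for px in [(438,302),(449,302),(460,302),(471,303),(503,305)]:
    g=ray("wrist",[px],.13)[0,:2]-f;print(px,g@ax,g@ay)
z=np.load("w1.npz");c={k:z[k] for k in("intrinsics","origin","orientation")}
for px in [(341,139),(355,116),(359,94)]:
    g=ray("wrist",[px],.13,c)[0,:2]-f;print("w1",px,g@ax,g@ay)
E
```

```text
[[0.6587707  0.07764693 0.169     ]
 [0.66469802 0.09741709 0.169     ]] dial -1.3695125265570178
(438, 302) 0.0016689101717265197 0.05784942228187339
(449, 302) 0.001352839783726619 0.06313513582874768
(460, 302) 0.0010367740271125833 0.06842077192395457
(471, 303) 0.0012476730922196249 0.07379650079935482
(503, 305) 0.001382460364189649 0.08939014189965182
w1 (341, 139) -0.004862100490781959 0.05702068506629653
w1 (355, 116) 0.0011176766143580117 0.07359394730491889
w1 (359, 94) 0.0005781152444442842 0.08771934900080451
```

Call:
arm_command --targets '[{"x": 0, "y": 0, "z": 0, "rx": 0, "ry": 0, "rz": 0.005, "claw": 255}, {"x": 0, "y": 0, "z": 0, "rx": 0, "ry": 0, "rz": 0.01, "claw": 255}]'

```text
t: 14.58
tool_pos: [0.6572, 0.0761, 0.1548]
orientation: [-0.016, -3.14, 0.001]
force: [-6.3, -1.9, 3.2]
opening: 0.0434
gripper_force: 25.0
```

```bash
python3 st.py
```

```text
{'t': np.float64(14.5833), 'q': array([ 3.8000e-02,  3.4040e-01,  1.3882e+00, -4.0000e-04,  1.4144e+00,
       -1.5225e+00]), 'tool_pos': array([0.6572, 0.0761, 0.1548]), 'force': array([-6.3098, -1.9477,  3.1512]), 'wrist_torque': array([-0.4068,  0.8078, -0.0717]), 'opening': np.float64(0.0434), 'gripper_force': np.float64(25.0007)}
```

Call:
arm_command --targets '[{"x": 0, "y": 0, "z": 0, "rx": 0, "ry": 0, "rz": 0.005, "claw": 255}, {"x": 0, "y": 0, "z": 0, "rx": 0, "ry": 0, "rz": 0.01, "claw": 255}, {"x": 0, "y": 0, "z": 0, "rx": 0, "ry": 0, "rz": 0.01, "claw": 255}]'

```text
t: 14.83
tool_pos: [0.6571, 0.0761, 0.1548]
orientation: [0.016, -3.14, 0.001]
force: [-6.0, -2.6, 3.7]
opening: 0.0435
gripper_force: 25.0
```

```bash
python3 sl.py|grep -v top|grep -v side
```

```text
{'t': np.float64(14.8333), 'q': array([ 3.8000e-02,  3.4040e-01,  1.3882e+00, -4.0000e-04,  1.4144e+00,
       -1.5427e+00]), 'tool_pos': array([0.6571, 0.0761, 0.1548]), 'force': array([-5.9829, -2.6039,  3.7034]), 'wrist_torque': array([-0.3497,  0.77  , -0.0408]), 'opening': np.float64(0.0435), 'gripper_force': np.float64(25.0005)}
wrist [456. 311.]  153 141  48 126 201 201 202  44  44 139 242 242 242 242 218  45  44  45  44  44  45  44 201
```

Call:
arm_command --targets '[{"x": 0, "y": 0, "z": 0, "rx": 0, "ry": 0, "rz": 0.005, "claw": 255}, {"x": 0, "y": 0, "z": 0, "rx": 0, "ry": 0, "rz": 0.01, "claw": 255}, {"x": 0, "y": 0, "z": 0, "rx": 0, "ry": 0, "rz": 0.01, "claw": 255}]'

```text
t: 15.23
tool_pos: [0.6572, 0.0761, 0.1548]
orientation: [0.047, -3.14, 0.001]
force: [-5.0, -2.9, 3.8]
opening: 0.0433
gripper_force: 25.0
```

```bash
python3 st.py
```

```text
{'t': np.float64(15.2333), 'q': array([ 3.8000e-02,  3.4040e-01,  1.3882e+00, -4.0000e-04,  1.4143e+00,
       -1.5626e+00]), 'tool_pos': array([0.6572, 0.0761, 0.1548]), 'force': array([-5.0123, -2.9138,  3.7905]), 'wrist_torque': array([-0.4076,  0.8131, -0.0908]), 'opening': np.float64(0.0433), 'gripper_force': np.float64(25.0005)}
```

Call:
arm_command --targets '[{"x": 0, "y": 0, "z": 0, "rx": 0, "ry": 0, "rz": 0.005, "claw": 255}, {"x": 0, "y": 0, "z": 0, "rx": 0, "ry": 0, "rz": 0.01, "claw": 255}, {"x": 0, "y": 0, "z": 0, "rx": 0, "ry": 0, "rz": 0.01, "claw": 255}]'

```text
t: 15.48
tool_pos: [0.6572, 0.0761, 0.1548]
orientation: [0.078, -3.139, 0.001]
force: [-5.1, -2.9, 2.8]
opening: 0.0437
gripper_force: 25.0
```

```bash
python3 sl.py|grep -v top|grep -v side
```

```text
{'t': np.float64(15.4833), 'q': array([ 3.8000e-02,  3.4040e-01,  1.3882e+00, -3.0000e-04,  1.4144e+00,
       -1.5826e+00]), 'tool_pos': array([0.6572, 0.0761, 0.1548]), 'force': array([-5.0624, -2.9179,  2.8393]), 'wrist_torque': array([-0.3699,  0.8025, -0.1607]), 'opening': np.float64(0.0437), 'gripper_force': np.float64(25.0005)}
wrist [455. 315.]  140 158  53 108 202 202 203  45  46 136 242 243 242 243 229  44  45  45  45  45  45  44 201
```

Static torque has turned steadily negative (-0.16) and the slide is fully in, so the lock is caught and holding. Releasing and lifting.

Call:
arm_command --targets '[{"x": 0, "y": 0, "z": 0, "rx": 0, "ry": 0, "rz": 0, "claw": 120}, {"x": 0, "y": 0, "z": 0, "rx": 0, "ry": 0, "rz": 0, "claw": 60}, {"x": 0, "y": 0, "z": 0, "rx": 0, "ry": 0, "rz": 0, "claw": 60}, {"x": 0, "y": 0, "z": 0, "rx": 0, "ry": 0, "rz": 0, "claw": 60}, {"x": 0, "y": 0, "z": 0.03, "rx": 0, "ry": 0, "rz": 0, "claw": 60}, {"x": 0, "y": 0, "z": 0.1, "rx": 0, "ry": 0, "rz": 0, "claw": 60}, {"x": 0, "y": 0, "z": 0.16, "rx": 0, "ry": 0, "rz": 0, "claw": 60}, {"x": 0, "y": 0, "z": 0.2, "rx": 0, "ry": 0, "rz": 0, "claw": 60}, {"x": 0, "y": 0, "z": 0.2, "rx": 0, "ry": 0, "rz": 0, "claw": 60}]'

```text
t: 16.38
tool_pos: [0.6604, 0.0767, 0.2618]
orientation: [-0.08, 3.131, 0.0]
force: [0.3, 0.1, 0.1]
opening: 0.0711
gripper_force: 0.0
```

```bash
python3 sl.py; python3 - <<'E'
from h import *
p,_=robot.read_camera("wrist");cv2.imwrite("pics/w4.png",p[:,:,::-1])
E
```

```text
{'t': np.float64(16.3833), 'q': array([ 3.8400e-02,  2.8680e-01,  1.2574e+00,  1.0000e-04,  1.5875e+00,
       -1.5835e+00]), 'tool_pos': array([0.6604, 0.0767, 0.2618]), 'force': array([0.3157, 0.1012, 0.1279]), 'wrist_torque': array([ 0.0852, -0.1562,  0.0222]), 'opening': np.float64(0.0711), 'gripper_force': np.float64(0.0)}
side [312. 207.]   23  25  25  26  27  26  25  25  25  23  23  27  39  56  73  61  43  22  18  18  33  65 101
top [252. 242.]  115 116 116 115 117 116 116 117 117 117 116 118 117 117 117 118 118 118 118 118 119 118 117
wrist [410. 245.]  114 113  41 123 171 171 167  37  36 171 221 222 222 221 112  37  37  37  36  37  37  36 169
```

View pics/w4.png

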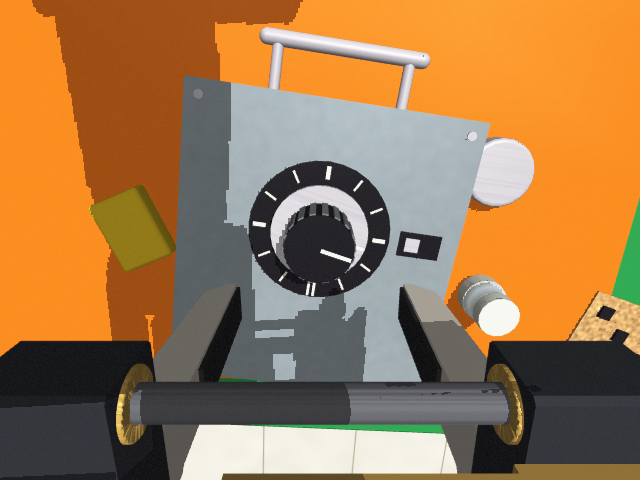

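The slide at (412,245) stays pulled in towards the dial, and the pointer rests near 9:30, so the lock has caught. Now going above the handle with the fingers along the safe's x.

Call:
arm_command --targets '[{"x": -0.05, "y": 0.004, "z": 0, "rx": 0, "ry": 0, "rz": -0.06, "claw": 195}, {"x": -0.1, "y": 0.01, "z": 0, "rx": 0, "ry": 0, "rz": -0.12, "claw": 195}, {"x": -0.15, "y": 0.015, "z": 0, "rx": 0, "ry": 0, "rz": -0.18, "claw": 195}, {"x": -0.2, "y": 0.02, "z": 0, "rx": 0, "ry": 0, "rz": -0.24, "claw": 195}, {"x": -0.25, "y": 0.022, "z": 0, "rx": 0, "ry": 0, "rz": -0.3, "claw": 195}, {"x": -0.25, "y": 0.022, "z": 0, "rx": 0, "ry": 0, "rz": -0.36, "claw": 195}, {"x": -0.25, "y": 0.022, "z": 0, "rx": 0, "ry": 0, "rz": -0.42, "claw": 195}, {"x": -0.25, "y": 0.022, "z": 0, "rx": 0, "ry": 0, "rz": -0.48, "claw": 195}, {"x": -0.25, "y": 0.022, "z": 0, "rx": 0, "ry": 0, "rz": -0.54, "claw": 195}, {"x": -0.25, "y": 0.022, "z": 0, "rx": 0, "ry": 0, "rz": -0.6, "claw": 195}]'

```text
t: 17.42
tool_pos: [0.5317, 0.0874, 0.2526]
orientation: [-1.713, -2.63, 0.003]
force: [0.5, -0.1, 0.0]
opening: 0.0221
gripper_force: 0.0
```

Call:
arm_command --targets '[{"x": 0, "y": 0, "z": 0, "rx": 0, "ry": 0, "rz": -0.06, "claw": 195}, {"x": 0, "y": 0, "z": 0, "rx": 0, "ry": 0, "rz": -0.12, "claw": 195}, {"x": 0, "y": 0, "z": 0, "rx": 0, "ry": 0, "rz": -0.18, "claw": 195}, {"x": 0, "y": 0, "z": 0, "rx": 0, "ry": 0, "rz": -0.23, "claw": 195}, {"x": 0, "y": 0, "z": 0, "rx": 0, "ry": 0, "rz": -0.255, "claw": 195}, {"x": 0, "y": 0, "z": 0, "rx": 0, "ry": 0, "rz": -0.255, "claw": 195}, {"x": 0, "y": 0, "z": 0, "rx": 0, "ry": 0, "rz": -0.255, "claw": 195}, {"x": 0, "y": 0, "z": 0, "rx": 0, "ry": 0, "rz": -0.255, "claw": 195}]'

```text
t: 18.08
tool_pos: [0.5322, 0.0874, 0.2537]
orientation: [-2.314, -2.123, 0.002]
force: [0.9, -0.6, 0.1]
opening: 0.0218
gripper_force: 0.0
```

```bash
python3 - <<'E'
import st
from h import *
s=robot.read_state();y=R.from_rotvec(s["orientation"]).as_matrix();print("tool y",y[:,1],"z",y[:,2])
c=robot.get_calibration("wrist");p,_=robot.read_camera("wrist");cv2.imwrite("pics/w5.png",p[:,:,::-1])
print(proj("wrist",[(.5325,.087,.095),(.5325+.005,.087+.055,.095),(.5325-.005,.087-.055,.095)],c).round())
E
```

```text
{'t': np.float64(18.0833), 'q': array([ 0.0676, -0.0403,  1.6258,  0.    ,  1.5579,  0.1537]), 'tool_pos': array([0.5322, 0.0874, 0.2537]), 'force': array([ 0.9028, -0.5612,  0.1115]), 'wrist_torque': array([-0.0438, -0.0794,  0.0303]), 'opening': np.float64(0.0218), 'gripper_force': np.float64(0.0)}
tool y [ 0.99630136 -0.08590999 -0.00175312] z [-1.76648937e-03 -7.95496513e-05 -9.99998437e-01]
[[320. 220.]
 [320. 149.]
 [320. 284.]]
```

View pics/w5.png

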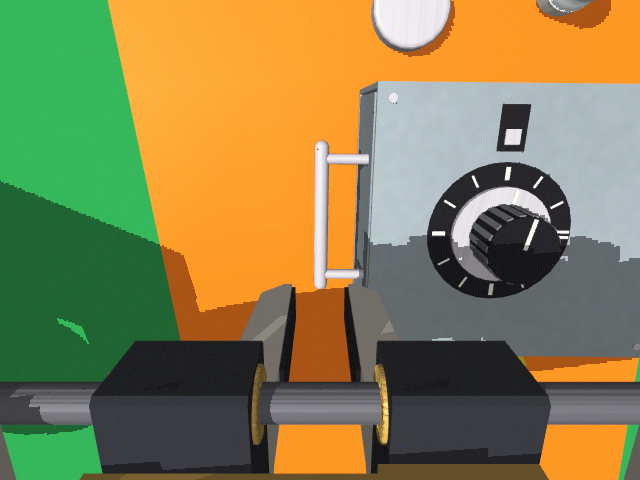

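The bar lies at column 321, rows 143-287, centred between the open fingers as predicted (320). Descending, then closing lightly.

Call:
arm_command --targets '[{"x": 0.0006, "y": 0, "z": -0.06, "rx": 0, "ry": 0, "rz": 0, "claw": 195}, {"x": 0.0006, "y": 0, "z": -0.12, "rx": 0, "ry": 0, "rz": 0, "claw": 195}, {"x": 0.0006, "y": 0, "z": -0.18, "rx": 0, "ry": 0, "rz": 0, "claw": 195}, {"x": 0.0006, "y": 0, "z": -0.22, "rx": 0, "ry": 0, "rz": 0, "claw": 195}, {"x": 0.0006, "y": 0, "z": -0.25, "rx": 0, "ry": 0, "rz": 0, "claw": 195}, {"x": 0.0006, "y": 0, "z": -0.28, "rx": 0, "ry": 0, "rz": 0, "claw": 195}, {"x": 0.0006, "y": 0, "z": -0.3, "rx": 0, "ry": 0, "rz": 0, "claw": 195}, {"x": 0.0006, "y": 0, "z": -0.311, "rx": 0, "ry": 0, "rz": 0, "claw": 195}, {"x": 0.0006, "y": 0, "z": -0.311, "rx": 0, "ry": 0, "rz": 0, "claw": 195}]' --squeeze 8

```text
t: 18.88
tool_pos: [0.5321, 0.0874, 0.098]
orientation: [-2.315, -2.121, 0.003]
force: [0.6, 0.1, -0.3]
opening: 0.0218
gripper_force: 0.0
```

Call:
arm_command --targets '[{"x": 0, "y": 0, "z": 0, "rx": 0, "ry": 0, "rz": 0, "claw": 255}, {"x": 0, "y": 0, "z": 0, "rx": 0, "ry": 0, "rz": 0, "claw": 255}, {"x": 0, "y": 0, "z": 0, "rx": 0, "ry": 0, "rz": 0, "claw": 255}, {"x": 0, "y": 0, "z": 0, "rx": 0, "ry": 0, "rz": 0, "claw": 255}, {"x": 0, "y": 0, "z": 0, "rx": 0, "ry": 0, "rz": 0, "claw": 255}]'

```text
t: 19.3
tool_pos: [0.533, 0.0876, 0.1003]
orientation: [-2.317, -2.122, -0.0]
force: [-5.4, 1.0, 4.5]
opening: 0.0106
gripper_force: 8.0
```

The bar is gripped (10.6 mm). First a gentle 4 mm test pull.

Call:
arm_command --targets '[{"x": -0.002, "y": 0, "z": 0, "rx": 0, "ry": 0, "rz": 0, "claw": 255}, {"x": -0.004, "y": 0, "z": 0, "rx": 0, "ry": 0, "rz": 0, "claw": 255}, {"x": -0.006, "y": 0.001, "z": 0, "rx": 0, "ry": 0, "rz": 0, "claw": 255}, {"x": -0.008, "y": 0.001, "z": 0, "rx": 0, "ry": 0, "rz": 0, "claw": 255}]'

```text
t: 19.63
tool_pos: [0.53, 0.0878, 0.1003]
orientation: [2.316, 2.12, 0.003]
force: [1.8, -0.4, 4.2]
opening: 0.0111
gripper_force: 8.0
```

The force is low and the handle moves. Pulling on.

Call:
arm_command --targets '[{"x": -0.01, "y": 0.001, "z": 0, "rx": 0, "ry": 0, "rz": 0, "claw": 255}, {"x": -0.02, "y": 0.002, "z": 0, "rx": 0, "ry": 0, "rz": 0, "claw": 255}, {"x": -0.03, "y": 0.003, "z": 0, "rx": 0, "ry": 0, "rz": 0, "claw": 255}, {"x": -0.04, "y": 0.004, "z": 0, "rx": 0, "ry": 0, "rz": 0, "claw": 255}, {"x": -0.05, "y": 0.005, "z": 0, "rx": 0, "ry": 0, "rz": 0, "claw": 255}]'

```text
t: 20.05
tool_pos: [0.5044, 0.0903, 0.1003]
orientation: [2.316, 2.121, 0.002]
force: [2.1, -1.5, 7.0]
opening: 0.0105
gripper_force: 8.0
```

Call:
arm_command --targets '[{"x": -0.015, "y": 0.001, "z": 0, "rx": 0, "ry": 0, "rz": 0, "claw": 255}, {"x": -0.03, "y": 0.003, "z": 0, "rx": 0, "ry": 0, "rz": 0, "claw": 255}, {"x": -0.045, "y": 0.004, "z": 0, "rx": 0, "ry": 0, "rz": 0, "claw": 255}, {"x": -0.06, "y": 0.005, "z": 0, "rx": 0, "ry": 0, "rz": 0, "claw": 255}, {"x": -0.075, "y": 0.007, "z": 0, "rx": 0, "ry": 0, "rz": 0, "claw": 255}, {"x": -0.09, "y": 0.008, "z": 0, "rx": 0, "ry": 0, "rz": 0, "claw": 255}, {"x": -0.105, "y": 0.009, "z": 0, "rx": 0, "ry": 0, "rz": 0, "claw": 255}, {"x": -0.12, "y": 0.011, "z": 0, "rx": 0, "ry": 0, "rz": 0, "claw": 255}, {"x": -0.13, "y": 0.012, "z": 0, "rx": 0, "ry": 0, "rz": 0, "claw": 255}, {"x": -0.13, "y": 0.012, "z": 0, "rx": 0, "ry": 0, "rz": 0, "claw": 255}]'

```text
t: 20.88
tool_pos: [0.4384, 0.0967, 0.1001]
orientation: [2.316, 2.122, 0.001]
force: [-2.0, -0.3, 8.8]
opening: 0.0107
gripper_force: 8.0
```

```bash
python3 st.py
```

```text
{'t': np.float64(20.8833), 'q': array([ 1.0270e-01, -1.8200e-01,  2.0434e+00,  3.0000e-04,  1.2794e+00,
        1.9020e-01]), 'tool_pos': array([0.4384, 0.0967, 0.1001]), 'force': array([-1.9695, -0.2794,  8.7531]), 'wrist_torque': array([-0.0602,  0.1966, -0.0215]), 'opening': np.float64(0.0107), 'gripper_force': np.float64(7.9998)}
```

The drawer is about 94 mm out. Letting go and lifting clear.

Call:
arm_command --targets '[{"x": 0, "y": 0, "z": 0, "rx": 0, "ry": 0, "rz": 0, "claw": 195}, {"x": 0, "y": 0, "z": 0, "rx": 0, "ry": 0, "rz": 0, "claw": 195}, {"x": 0, "y": 0, "z": 0, "rx": 0, "ry": 0, "rz": 0, "claw": 195}, {"x": 0, "y": 0, "z": 0, "rx": 0, "ry": 0, "rz": 0, "claw": 195}, {"x": 0, "y": 0, "z": 0.03, "rx": 0, "ry": 0, "rz": 0, "claw": 195}, {"x": 0, "y": 0, "z": 0.08, "rx": 0, "ry": 0, "rz": 0, "claw": 195}, {"x": 0, "y": 0, "z": 0.14, "rx": 0, "ry": 0, "rz": 0, "claw": 195}, {"x": 0, "y": 0, "z": 0.2, "rx": 0, "ry": 0, "rz": 0, "claw": 195}, {"x": 0, "y": 0, "z": 0.26, "rx": 0, "ry": 0, "rz": 0, "claw": 195}, {"x": 0, "y": 0, "z": 0.26, "rx": 0, "ry": 0, "rz": 0, "claw": 195}]'

```text
t: 21.72
tool_pos: [0.4418, 0.0967, 0.2358]
orientation: [2.313, 2.118, 0.011]
force: [0.9, -0.8, 1.5]
opening: 0.0219
gripper_force: 0.0
```

Call:
arm_command --targets '[{"x": 0, "y": 0, "z": 0, "rx": 0, "ry": 0, "rz": 0, "claw": 195}, {"x": 0, "y": 0, "z": 0, "rx": 0, "ry": 0, "rz": 0, "claw": 195}, {"x": 0, "y": 0, "z": 0, "rx": 0, "ry": 0, "rz": 0, "claw": 195}, {"x": 0, "y": 0, "z": 0, "rx": 0, "ry": 0, "rz": 0, "claw": 195}]'

```text
t: 22.05
tool_pos: [0.4381, 0.0963, 0.2275]
orientation: [-2.316, -2.12, 0.004]
force: [0.4, -0.2, -0.5]
opening: 0.0219
gripper_force: 0.0
```

```bash
python3 sl.py; python3 - <<'E'
from h import *
p,_=robot.read_camera("wrist");cv2.imwrite("pics/w6.png",p[:,:,::-1])
E
```

```text
{'t': np.float64(22.05), 'q': array([ 0.102 , -0.2859,  1.8924, -0.    ,  1.5383,  0.19  ]), 'tool_pos': array([0.4381, 0.0963, 0.2275]), 'force': array([ 0.3729, -0.1623, -0.4785]), 'wrist_torque': array([-0.0837, -0.1107,  0.056 ]), 'opening': np.float64(0.0219), 'gripper_force': np.float64(0.0)}
side [312. 207.]    8  14  23  24  23  25  24  23  23  23  23  24  35  52  68  57  40  21  19  17  31  62  96
top [252. 242.]   78  66  77  95  97  84  58  62  94 118 124 124 113  85  50  32  27  29  28  36  60  86  98
wrist [692. 139.]    0   0   0   0   0   0   0   0   0   0   0   0   0   0   0   0   0   0   0   0   0   0   0
```

View pics/w6.png

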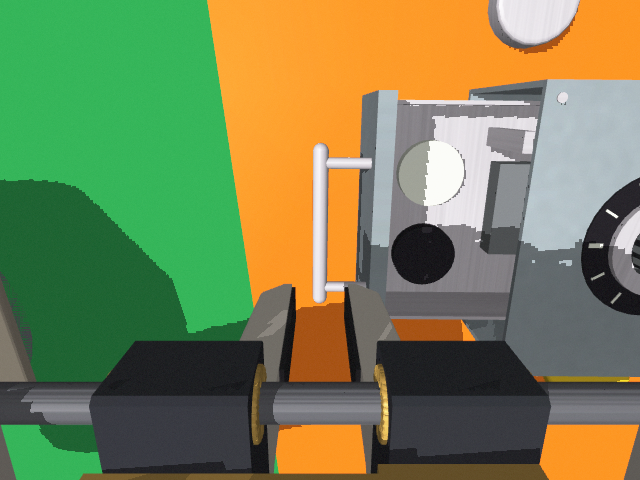

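The drawer stands wide open, with its handle still under the tool at column 321. The side view of the slide is unchanged from when the lock caught, and the gripper is clear. Handing in.

```bash
python3 -c "
from plant import robot
print(robot.close_job())"
```

```text
the job is handed in; nothing more can be done
None
```

I handed the job in with the lock caught at about half past 9, the drawer about 94 mm open and released, and the arm never near the tin, sponge block or jar; the close call returned no verdict.

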